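Pack the sample carrier and close it over its guide rod

ROBOT

A 6-joint arm with a two-finger parallel gripper is mounted at the origin on a cart in front of the work surface, level with it; the furniture and walls round the work are solid. World frame = base frame: x ahead of the robot, y to its left, z up, the work surface at z = 0. Lengths are in m, angles in degrees, forces in N, time in s.
With the tool pointing down it reaches from about 0.35 to 0.8 m from the base axis. Payload 7.3 kg.
Tool frame: the origin (TCP) lies on the front face of the gripper's body, between the roots of the fingers; the fingertips stand 73 mm ahead of it and the grasp point (between the pads) lies 54 mm ahead of it; y points along the fingers, z is the direction in which the jaws open and shut, and the axes are right-handed (so a half turn about y gives the same grasp; the last joint's range is limited). The gripper opens to 85 mm and grips with 20 to 120 N. Pads are 22 mm wide; open, the fingers measure 114 mm over their backs; the gripper's body (76 mm by 85 mm) begins 54 mm behind the grasp point. The pads swing forward as they close: fully open they stand 13 mm farther back than shut.
Start: joints at [-73.339, 19.595, 87.324, -0, 73.075, -8.365], TCP at [0.222, -0.476, 0.304] pointing down, gripper open.
Joint ranges: [-145.02, 145.02], [-44.19, 115.74], [2.07, 154.8], [-57.11, 237.11], [16.16, 152.29], [-177.93, 177.93]. Speed limits (degrees/s): [147.25, 147.25, 180, 180, 180, 180].

INTERFACE

Orientations are given as a 3x3 rotation matrix whose columns are the frame's x, y, z axes.
In Python, from cell import env, capture, boxes_of, landmark_of gives the robot as it stands.
- The arm moves only by the shell command python3 -m creep 'ROWS' [FORCE]. ROWS is JSON, a list of rows, each a list of 7 numbers: the turn, a rotation vector about the tool's x, y, z in units of 5 degrees (1.0 is 5 degrees), then the shift along the tool's x, y, z in units of 25 mm (1.0 is 25 mm), then the closure, from -1 (fully open) to 1 (shut), so that 0 is half open. In form: [[wx, wy, wz, dx, dy, dz, grip], ...]. A call has 1 to 8 rows; each row shifts and turns the commanded pose from where the row before left it, along the tool's axes as they then stand; what a row does not reach is not made up. A row lasts 1/10 s, in which the tool goes at most 50 mm and 8.59 degrees, less where a joint would pass 70% of its speed; a pose out of reach is approached as far as the arm can. A call is refused whole if a number of a shift passes 1 or a number of a turn 1, either way. A call with a gripper value outside its range is refused whole. The fingers move at their own pace and stop on an object; FORCE is the grip in N (left out, the last holds). Time passes only in rows, so rows that do not move let the fingers close. It gives the time, the measured TCP pose, the force and the opening at its end, in the units of the state.
- env.get_state(): the state, without advancing time (a new reading comes with each control period).
- capture(name): name is "scene" or "side" or "wrist"; returns a dict with "frame" (480x640x3 uint8, red, green, blue), "z_map" (480x640 float32, m along the optical axis (not along the pixel's ray), 0 where there is no reading), "mtx" (3x3 intrinsics, pixels), "extrinsics" (4x4, takes a point from camera to world coordinates). Camera axes: x right, y down, z forward; pixel columns grow to the right and rows downward; lengths in m; the calibration is good to about 2 mm. The wrist camera is an equidistant fisheye: a pixel r from the principal point sees the ray r / f radians off the axis. A picture is of the moment at which its call begins.
- env.job_done(): hands the job in, once; it reports no verdict.
Trained networks look in a picture, given as the dict that the camera call returned (one of the last four; its "shot" number tells which), for a name from the list of things; names that differ only in an ending like _2 or _b are one class to them, and where a whole thing is asked for, a point or a joint stands for the part that bears it (a point fixed in the world has none). Each returns a list of dicts, best first, with "conf" (0 to 1); they miss things now and then, are a little off and sometimes report something else, mostly with a low value. They report only what shows in the picture. A call takes as long as a camera call. They do not tell look-alikes from the thing itself.
- boxes_of(name, picture): "xyz" ([x, y, z] in m, in the coordinates of the camera as it stood for that picture, good to about 4 mm: the middle of the surface that is visible of it).
- landmark_of(name, picture): "xyz" ([x, y, z] in m, in the coordinates of the camera as it stood for that picture, good to about 4 mm: a listed point, or the origin of a listed thing).
The state is a dict: "t": time; "q": joint angles; "qd": joint speeds; "effort": joint torques, N m; "position": TCP position; "orientation": TCP orientation; "force": force on the tool from outside, world axes, zero at the start; "torque": the same for the moment, N m; "gripper_width": opening from 0.0 (shut) to 1.0 (fully open).
Only numpy, scipy, OpenCV 4.12 (cv2) and the standard library are available. Lean on these libraries where they do the work, as an engineer would, in place of code of your own. Each camera call takes 0.05 s, during which the arm holds its last target.

TASK

Get the blue sample carrier ready for transport: pull every used stirrer out of the wells and lay it down inside the aluminium discard tray, with no end sticking out over the edge, and stand both brown pots with red lids upright on the floor of the carrier's empty bay. When nothing stands above the red fill line any more, lower the grey lid squarely over the guide rod until it sits fully home and flat on the carrier. Leave the specimen jar, the timer and the brown bottle where they are.

Things in the scene. Friction and masses are not known exactly. Their poses are not given: they have to be found in the camera images.
- carrier: Blue open-topped sample carrier, fixed on the worktop: outside 140 (x) x 260 (y) x 80 mm high, walls and floor 5 mm. Origin: centre of its underside, z up, y along the long side. A red fill line runs round the inside at z = 70 mm; what stands above it keeps the lid from seating. Guide rod at x = 0, y = -110 mm.
- wells (a point): Centre of the top of the white block in the carrier (carrier's x = 0, y = -58, z = 55 mm; block 116 x 72 mm). It has four round wells, 16 mm across, 45 mm deep, at x = +-32, y = +-20 mm from here; stirrers stand upright in some of them.
- bay (a point): Centre of the floor of the carrier's empty bay (carrier's x = 0, y = 51.5, z = 5 mm). The bay is 130 mm (x) by 147 mm (y): room for the two pots side by side along y, about 36 mm to either side of this point. The carrier's rim is 75 mm higher.
- rod_tip (a point): Tip of the carrier's upright steel guide rod, 195 mm above the carrier's underside (115 mm above its rim); the rod is 12 mm in diameter, its last 15 mm tapered.
- lid: Loose grey lid, 0.3 kg, lying right way up on the worktop: plate 140 (x) x 260 (y) x 5 mm, lip 8 mm deep under it (3 mm play in the carrier's mouth). Origin: centre of the lip's lower edge, z up, y along the long side. An 18 mm hole at x = 0, y = -110 mm (yellow dot beside it) passes over the rod. Seated: axes agree with the carrier's, origin 72 mm above its underside.
- lid_handle (a point): Grip point on the lid's black bar handle, over the lid's centre, 41 mm above the lid's origin. The bar runs along the lid's y (90 mm long), is 16 mm wide (along the lid's x) and 20 mm high; its top is 12 mm above this point and 40 mm above the plate.
- lid_hole (a point): Centre of the hole in the lid, at the level of the lip's lower edge.
- tray: Shallow aluminium discard tray fixed to the worktop, outside 220 (x) x 130 (y) x 30 mm high, walls and floor 5 mm. Origin: centre of its underside, z up, x along the long side.
- stirrer_0: Used stirrer, 160 mm long, 30 g; may be absent. Round white shaft 12 mm thick, green square head 16 x 16 x 40 mm at the top end. Origin: centre of the foot; z runs to the head, x and y square to the head's flats. Starts upright in the well at carrier x = -32, y = -78 mm, flats along the carrier's axes, foot 10 mm and top 170 mm above its underside.
- stirrer_0_head (a point): Middle of the green head of that stirrer, 140 mm from its foot.
- stirrer_1: Used stirrer, 160 mm long, 30 g; may be absent. Round white shaft 12 mm thick, green square head 16 x 16 x 40 mm at the top end. Origin: centre of the foot; z runs to the head, x and y square to the head's flats. Starts upright in the well at carrier x = 32, y = -78 mm, flats along the carrier's axes, foot 10 mm and top 170 mm above its underside.
- stirrer_1_head (a point): Middle of the green head of that stirrer, 140 mm from its foot.
- stirrer_2: Used stirrer, 160 mm long, 30 g; may be absent. Round white shaft 12 mm thick, green square head 16 x 16 x 40 mm at the top end. Origin: centre of the foot; z runs to the head, x and y square to the head's flats. Starts upright in the well at carrier x = -32, y = -38 mm, flats along the carrier's axes, foot 10 mm and top 170 mm above its underside.
- stirrer_2_head (a point): Middle of the green head of that stirrer, 140 mm from its foot.
- stirrer_3: Used stirrer, 160 mm long, 30 g; may be absent. Round white shaft 12 mm thick, green square head 16 x 16 x 40 mm at the top end. Origin: centre of the foot; z runs to the head, x and y square to the head's flats. Starts upright in the well at carrier x = 32, y = -38 mm, flats along the carrier's axes, foot 10 mm and top 170 mm above its underside.
- stirrer_3_head (a point): Middle of the green head of that stirrer, 140 mm from its foot.
- pot_0: Brown sample pot with a red screw lid (fixed on), 59 mm in diameter, 58 mm high, the red lid being its top 16 mm; 0.07 kg, standing on the worktop between the carrier and the lid. Origin: centre of its underside, z up.
- pot_1: Brown sample pot with a red screw lid (fixed on), 59 mm in diameter, 58 mm high, the red lid being its top 16 mm; 0.07 kg, standing on the worktop between the carrier and the lid. Origin: centre of its underside, z up.
- jar: Bystander: specimen jar, pale with a red lid, 64 mm across, 75 mm high. Origin: centre of its underside.
- timer: Bystander: small pale bench timer, 45 x 70 x 29 mm. Origin: centre of its underside.
- brown_bottle: Bystander: brown bottle with a black cap, 54 mm across, 130 mm high. Origin: centre of its underside.
There are look-alikes about, which are no part of the job. What is shaped like the stirrer_0 but purple is not meant.

How it is judged (in metres and radians):
On the way, in this order (a step that is already met when the one before it is completed fails the run):
1. all stirrers are in the tray and both pots stand in the bay (x of stirrer_0 in the frame of tray between -0.11 and 0.11 m and y of stirrer_0 in the frame of tray between -0.065 and 0.065 m and z of stirrer_0 in the frame of tray between -0.01 and 0.06 m and x of stirrer_0_head in the frame of tray between -0.11 and 0.11 m and y of stirrer_0_head in the frame of tray between -0.065 and 0.065 m and z of stirrer_0_head in the frame of tray between -0.01 and 0.06 m and x of stirrer_1 in the frame of tray between -0.11 and 0.11 m and y of stirrer_1 in the frame of tray between -0.065 and 0.065 m and z of stirrer_1 in the frame of tray between -0.01 and 0.06 m and x of stirrer_1_head in the frame of tray between -0.11 and 0.11 m and y of stirrer_1_head in the frame of tray between -0.065 and 0.065 m and z of stirrer_1_head in the frame of tray between -0.01 and 0.06 m and x of stirrer_2 in the frame of tray between -0.11 and 0.11 m and y of stirrer_2 in the frame of tray between -0.065 and 0.065 m and z of stirrer_2 in the frame of tray between -0.01 and 0.06 m and x of stirrer_2_head in the frame of tray between -0.11 and 0.11 m and y of stirrer_2_head in the frame of tray between -0.065 and 0.065 m and z of stirrer_2_head in the frame of tray between -0.01 and 0.06 m and x of stirrer_3 in the frame of tray between -0.11 and 0.11 m and y of stirrer_3 in the frame of tray between -0.065 and 0.065 m and z of stirrer_3 in the frame of tray between -0.01 and 0.06 m and x of stirrer_3_head in the frame of tray between -0.11 and 0.11 m and y of stirrer_3_head in the frame of tray between -0.065 and 0.065 m and z of stirrer_3_head in the frame of tray between -0.01 and 0.06 m and x of pot_0 in the frame of carrier between -0.055 and 0.055 m and y of pot_0 in the frame of carrier between -0.022 and 0.125 m and z of pot_0 in the frame of carrier between 0 and 0.015 m and angle between each of pot_0, pot_1's own z axis and vertical below 0.15 rad and x of pot_1 in the frame of carrier between -0.055 and 0.055 m and y of pot_1 in the frame of carrier between -0.022 and 0.125 m and z of pot_1 in the frame of carrier between 0 and 0.015 m), for 0.2 s.
2. then the lid is seated over the rod (z of lid in the frame of carrier between 0.068 and 0.0745 m and angle between lid's own z axis and vertical below 0.03 rad and horizontal distance between lid_hole and rod_tip below 0.007 m and angle between the y axis of lid and the y axis of carrier, either way round below 0.06 rad), for 0.2 s.
At the end, for the whole second after the job is handed in: Each stirrer lies at rest, foot and head within the tray's walls, under 60 mm above its underside; both pots stand in the bay within 0.15 rad of upright; the lid is within 2.5 mm of fully down, level within 0.03 rad, aligned within 0.06 rad, its hole within 7 mm of the rod's axis (all of step 1 and all of step 2 and linear speed of lid below 0.02 m/s and linear speed of each of stirrer_0, stirrer_1, stirrer_2, stirrer_3 below 0.03 m/s); the robot touches nothing.
It fails at once if the specimen jar is moved more than 40 mm or tipped over (distance of jar from where it was at the start of the episode above 0.04 m or angle between jar's own z axis and vertical above 0.5 rad).
It fails at once if the bench timer is moved more than 40 mm or tipped over (distance of timer from where it was at the start of the episode above 0.04 m or angle between timer's own z axis and vertical above 0.5 rad).
It fails at once if the brown bottle is moved more than 40 mm or tipped over (distance of brown_bottle from where it was at the start of the episode above 0.04 m or angle between brown_bottle's own z axis and vertical above 0.5 rad).
Of stirrer_0, stirrer_1, stirrer_2, stirrer_3 only 2 to 4 are there at a start; the rules pass over those that are not, and their reading is None.
At some moment in a run one of lid, pot_0, pot_1 may be knocked a few centimetres aside while the robot is not near it.
Once in a run the grip may slacken for a moment while it holds something.
It also fails if it takes over 210 s, if anything falls off the work surface, if the arm or the gripper's body presses on something with over 40 N, if the wrist force passes 120 N, or if a joint passes its speed limit or range.

## Working session

There is one attempt and no reset: what is moved stays moved. The work goes in short steps, Python scripts to look and compute and a shell command to move; the robot and the scene stay as the last step left them, time stands still between calls to the robot, and variables do not carry over. Pictures are saved under pics/ and viewed, and the job is handed in when it is done.

```bash
ls; mkdir -p pics
python3 - <<'E'
from cell import env,capture,boxes_of,landmark_of
import cv2,numpy as np
s=env.get_state();print(s)
for n in ["scene","side","wrist"]:
    p=capture(n);cv2.imwrite(f"pics/{n}0.png",p["frame"][:,:,::-1]);print(n,p["mtx"],p["extrinsics"],p.keys())
E
```

```text
pics
{'t': 0.0, 'q': array([-7.33399856e+01,  1.96360643e+01,  8.73763337e+01,  4.15848820e-04,
        7.30760964e+01, -8.36539470e+00]), 'qd': array([-0.01506467, -0.00724944,  0.1112816 ,  0.02236179, -0.13632949,
        0.06114762]), 'effort': array([-2.91113123e-03, -4.33683407e+01, -2.46009171e+01, -4.39051864e-04,
        7.85099342e-03, -1.88955914e-05]), 'position': array([ 0.22202152, -0.47542313,  0.30323472]), 'orientation': array([[-9.06121225e-01, -4.36148738e-04,  4.23017891e-01],
       [-4.23018052e-01,  1.48167384e-03, -9.06120043e-01],
       [-2.31571429e-04, -9.99998807e-01, -1.52707490e-03]]), 'force': array([-1.29715673,  0.2056586 , -0.59424882]), 'torque': array([-0.01603776,  0.00212519, -0.05615381]), 'gripper_width': 0.9984318475457487}
scene [[532.2256448    0.         317.83064203]
 [  0.         532.2256448  233.35802366]
 [  0.           0.           1.        ]] [[ 0.50352391 -0.37082208  0.78035547 -0.36051004]
 [-0.86394763 -0.2081316   0.45855832 -0.50694846]
 [-0.00762692 -0.90508134 -0.42517009  0.64439628]
 [ 0.          0.          0.         
[... 229 characters left out ...]
10284e-01  1.28704773e-01  3.89524187e-01]
 [-1.65665833e-01 -6.18020772e-01  7.68508398e-01 -8.23353168e-01]
 [-6.21105819e-04 -7.79210941e-01 -6.26761457e-01  8.34775514e-01]
 [ 0.00000000e+00  0.00000000e+00  0.00000000e+00  1.00000000e+00]] dict_keys(['frame', 'z_map', 'mtx', 'extrinsics', 'shot'])
wrist [[371.64829954   0.         312.09627349]
 [  0.         371.64829954 239.4170781 ]
 [  0.           0.           1.        ]] [[ 0.42224975 -0.8624009  -0.2792308   0.29457607]
 [-0.90647855 -0.40217052 -0.1286682  -0.44093367]
 [-0.00133482  0.30744684 -0.95156432  0.37301482]
 [ 0.          0.          0.          1.        ]] dict_keys(['frame', 'z_map', 'mtx', 'extrinsics', 'shot'])
```

View pics/scene0.png

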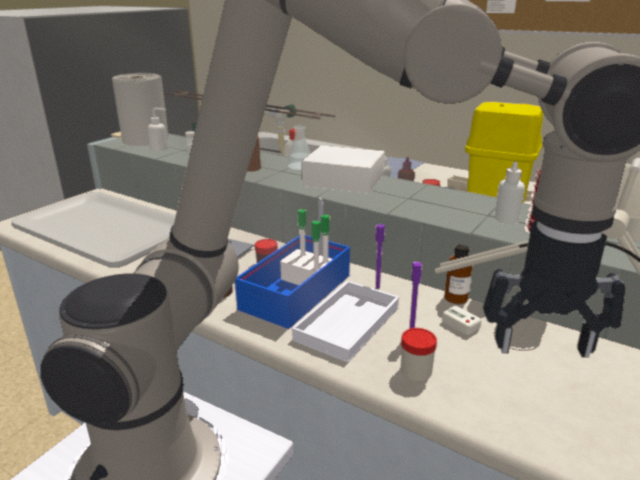

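View pics/side0.png

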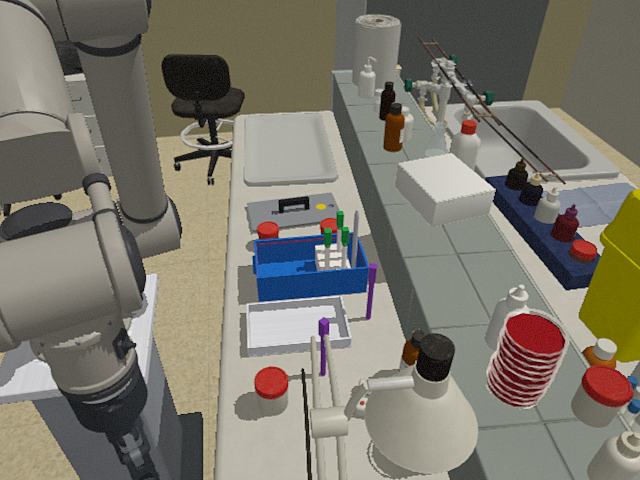

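View pics/wrist0.png

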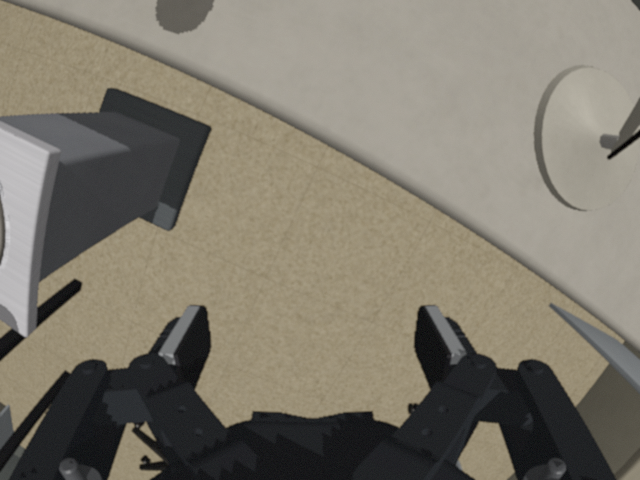

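The side view shows the tray near (297,325) and the carrier near (310,262). Green heads are at about (327,238), (340,220) and (345,235), and the purple look-alikes are at (322,345) and (371,290). The pots' red lids are at (268,230) and (329,226). The lid, with its yellow dot, is at (293,210). The jar's red lid at (271,380) also needs to stay distinct from the pots.

```bash
cat > h.py <<'E'
from cell import env,capture,boxes_of,landmark_of
import cv2,numpy as np
def w(p,x): return (p["extrinsics"]@np.r_[x,1])[:3]
def cloud(p):
    z=p["z_map"].astype(float);K=p["mtx"];v,u=np.mgrid[:480,:640]
    X=(u-K[0,2])/K[0,0]*z;Y=(v-K[1,2])/K[1,1]*z
    P=np.stack([X,Y,z],-1)@p["extrinsics"][:3,:3].T+p["extrinsics"][:3,3]
    P[z==0]=np.nan;return P
def px(p,P):
    E=np.linalg.inv(p["extrinsics"]);c=E[:3,:3]@P+E[:3,3];q=p["mtx"]@c;return np.round(q[:2]/q[2]).astype(int)
def show(names,cams=("scene","side"),fn=landmark_of,mc=0.3):
    for c in cams:
        p=capture(c)
        for n in names:
            for r in fn(n,p)[:5]:
                if r["conf"]>mc:
                    P=w(p,r["xyz"]);print(c,n,round(r["conf"],2),P.round(3),px(p,P) if c!="wrist" else "")
def save(c,name,crop=None,k=1):
    p=capture(c);f=p["frame"][:,:,::-1]
    if crop: a,b,d,e=crop;f=f[b:e,a:d]
    cv2.imwrite("pics/"+name,cv2.resize(f,None,fx=k,fy=k,interpolation=cv2.INTER_CUBIC));return p
E
python3 - <<'E'
from h import *
show(["carrier","rod_tip","wells","bay","lid","lid_handle","lid_hole","tray","stirrer_0_head","stirrer_0","pot_0","jar","timer","brown_bottle"])
save("side","side1.png",(220,180,400,360),4)
E
```

```text
scene carrier 0.79 [ 0.524  0.074 -0.001] [295 292]
scene carrier 0.44 [0.601 0.042 0.148] [324 224]
scene carrier 0.31 [ 0.399 -0.263 -0.004] [414 372]
scene rod_tip 0.84 [0.631 0.067 0.19 ] [321 201]
scene wells 0.88 [0.585 0.073 0.053] [309 261]
scene bay 0.83 [0.479 0.076 0.004] [284 299]
scene bay 0.74 [ 0.604  0.214 -0.002] [266 264]
scene lid 0.32 [ 0.401 -0.264 -0.002] [415 370]
scene lid_hole 0.63 [ 0.634  0.363 -0.002] [228 246]
scene lid_hole 0.59 [ 0.577 -0.293 -0.003] [459 327]
scene tray 0.76 [ 0.468 -0.088 -0.006] [347 326]
scene stirrer_0_head 0.8 [ 0.505 -0.213  0.141] [414 272]
scene stirrer_0_head 0.75 [ 0.642 -0.076  0.138] [379 232]
scene stirrer_0_head 0.67 [0.6   0.042 0.152] [324 222]
scene stirrer_0 0.97 [ 0.637 -0.082 -0.002] [377 288]
scene stirrer_0 0.63 [ 0.508 -0.216 -0.001] [412 332]
scene pot_0 0.92 [ 0.601  0.212 -0.006] [266 266]
scene pot_0 0.62 [ 0.472 -0.085 -0.005] [346 325]
scene pot_0 0.39 [ 0.44   0.227 -0.001] [220 291]
scene jar 0.7 [ 0.4   -0.269 -0.004] [417 372]
scene timer 0.56 [ 0.577 -0.293 -0.003] [459 327]
scene timer 0.47 [ 0.687 -0
[... 437 characters left out ...]
75 -0.081 -0.   ] [297 328]
side stirrer_0_head 0.81 [ 0.504 -0.21   0.139] [321 327]
side stirrer_0_head 0.59 [ 0.637 -0.08   0.14 ] [372 273]
side stirrer_0_head 0.55 [0.602 0.042 0.153] [343 235]
side stirrer_0 0.69 [ 0.508 -0.213  0.004] [322 373]
side stirrer_0 0.46 [0.6   0.107 0.009] [335 264]
side pot_0 0.64 [ 0.445  0.227 -0.001] [270 245]
side pot_0 0.6 [ 0.607  0.216 -0.001] [330 241]
side jar 0.59 [ 0.403 -0.263 -0.   ] [273 403]
side jar 0.55 [0.565 0.043 0.151] [327 237]
side timer 0.46 [ 0.585 -0.293 -0.001] [369 403]
side brown_bottle 0.66 [ 0.687 -0.255 -0.001] [413 379]
side brown_bottle 0.62 [0.607 0.044 0.155] [345 233]
side brown_bottle 0.37 [0.639 0.074 0.196] [357 210]
```

View pics/side1.png

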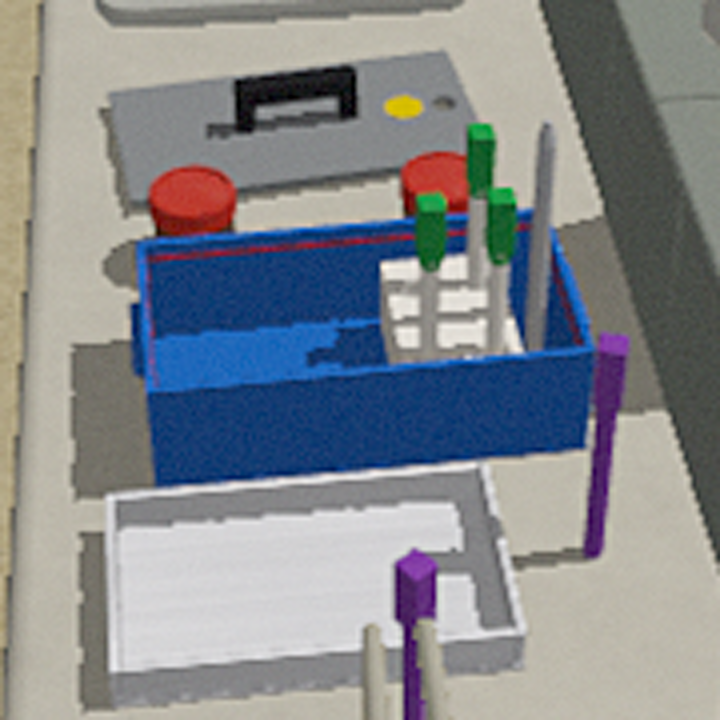

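The networks and the picture agree on three green stirrers: stirrer_0, stirrer_1 and stirrer_2. The well of stirrer_3 is empty. The purple ones stand outside the carrier. Next I'll fit the poses more precisely from the depth clouds.

```bash
cat >> h.py <<'E'
def clouds():
    o=[]
    for c in ("scene","side"):
        p=capture(c);o.append((c,cloud(p),cv2.cvtColor(p["frame"],cv2.COLOR_RGB2HSV).astype(int)))
    return o
def rect(pts):
    r=cv2.minAreaRect((pts*1000).astype(np.float32));return np.round(r[0],1),np.round(r[1],1),round(r[2],2)
E
python3 - <<'E'
from h import *
for c,P,H in clouds():
    x,y,z=P[...,0],P[...,1],P[...,2];h,s,v=H[...,0],H[...,1],H[...,2]
    roi=(x>.3)&(x<.8)&(y>-.35)&(y<.5)
    m=roi&(h>105)&(h<125)&(s>150)&(z>.074)&(z<.088);print(c,"rim",m.sum(),rect(P[m][:,:2]),np.median(z[m]))
    m=roi&(y>.24)&(z>.008)&(z<.02)&(x<.72);print(c,"lid",m.sum(),rect(P[m][:,:2]),np.median(z[m]))
    m=roi&(y>.24)&(z>.045)&(z<.06)&(x<.62)&(x>.45);print(c,"handle",m.sum(),rect(P[m][:,:2]) if m.sum()>5 else 0,np.median(z[m]))
    m=roi&(y<.01)&(y>-.19)&(z>.024)&(z<.034)&(x<.62)&(s<60);print(c,"tray",m.sum(),rect(P[m][:,:2]),np.median(z[m]))
    m=roi&((h<6)|(h>174))&(s>150)&(y>.15)&(y<.3)&(z>.05)&(z<.065)
    for sd in (x<.52,x>=.52):
        k=m&sd
        if k.sum()>5: print(c,"potlid",k.sum(),P[k].mean(0),np.ptp(P[k],axis=0), cv2.minEnclosingCircle((P[k][:,:2]*1000).astype(np.float32)))
    m=roi&(h>50)&(h<75)&(s>120)&(z>.1)&(z<.2)
    n,l=cv2.connectedComponents(m.astype(np.uint8))
    for i in range(1,n):
        k=l==i
        if k.sum()>15: print(c,"green",k.sum(),P[k].mean(0).round(4),P[k].min(0).round(3),P[k].max(0).round(3))
    m=roi&(z>.19)&(z<.2)&(y>0)&(y<.15);print(c,'rod',m.sum(),P[m].mean(0) if m.sum() else 0)
E
```

```text
scene rim 416 (array([524.2,  73.2]), array([140.1, 263.1]), 88.08) 0.07709499320422492
scene lid 218 (array([666.3, 313.8]), array([ 98.6, 144.5]), 72.15) 0.010931525075915827
scene handle 1 0 0.05428556191122047
scene tray 760 (array([471.4, -87.2]), array([132.3, 225.1]), 87.62) 0.0273368060034328
scene potlid 173 [0.60010054 0.21089304 0.05452044] [0.05997223 0.05334304 0.00885026] ((601.3441162109375, 211.35955810546875), 30.62407684326172)
scene green 43 [0.6    0.0998 0.1605] [0.593 0.095 0.147] [0.61  0.107 0.169]
scene green 241 [0.579  0.0392 0.1516] [0.551 0.031 0.118] [0.632 0.07  0.17 ]
scene rod 174 [0.78224409 0.09038756 0.19508303]
side rim 567 (array([527.2,  77.3]), array([149.2, 259.9]), 88.36) 0.07861127558368664
side lid 2016 (array([526.4, 359.5]), array([260. , 148.4]), 3.19) 0.01359527955596046
side handle 176 (array([532.4, 305.5]), array([164.3, 130.4]), 0.07) 0.052153787086710535
side tray 803 (array([473.4, -85. ]), array([136.5, 220.5]), 87.76) 0.028790663481806145
side potlid 259 [0.441029   0.22275819 0.05668484] [0.05570386 0.06204247 0.01174975] ((437.08416748046875, 227.10557556152344), 32.28196716308594)
side potlid 167 [0.60379598 0.2165117  0.05701624] [0.04441168 0.06072607 0.01256267] ((607.8681640625, 211.73687744140625), 30.724512100219727)
side green 212 [0.6045 0.0673 0.156 ] [0.596 0.031 0.127] [0.613 0.114 0.173]
side green 111 [0.5638 0.0383 0.1556] [0.556 0.033 0.128] [0.572 0.052 0.173]
side rod 110 [0.7794827  0.0894794  0.19480974]
```

Run:
```python
from h import *
for c,P,H in clouds():
    x,y,z=P[...,0],P[...,1],P[...,2]
    m=(z>.1)&(x>.15)&(x<.85)&(y>-.6)&(y<.5)
    g={}
    for p in P[m]: 
        k=(round(p[0]/.05)*5,round(p[1]/.05)*5);g.setdefault(k,[]).append(p[2])
    print(c,[(k,len(v),round(min(v),2),round(max(v),2)) for k,v in sorted(g.items()) if len(v)>15])
```

```text
scene [((15, -50), 5039, np.float64(0.5), np.float64(0.59)), ((15, -45), 2428, np.float64(0.5), np.float64(0.59)), ((15, -35), 98, np.float64(0.62), np.float64(0.63)), ((15, -30), 35, np.float64(0.55), np.float64(0.56)), ((15, -5), 2322, np.float64(0.34), np.float64(0.56)), ((15, 0), 3916, np.float64(0.17), np.float64(0.51)), ((15, 5), 417, np.float64(0.28), np.float64(0.41)), ((15, 10), 24, np.float64(0.27), np.float64(0.28)), ((20, -50), 6719, np.float64(0.29), np.float64(0.59)), ((20, -45), 7620, np.float64(0.24), np.float64(0.59)), ((20, -40), 788, np.float64(0.26), np.float64(0.35)), ((20, -10), 4472, np.float64(0.47), np.float64(0.63)), ((20, -5), 4372, np.float64(0.33), np.float64(0.63)), ((20, 0), 1250, np.float64(0.18), np.float64(0.55)), ((25, -55), 1200, np.float64(0.25), np.float64(0.35)), ((25, -50), 888, np.float64(0.24), np.float64(0.59)), ((25, -45), 864, np.float64(0.4), np.float64(0.59)), ((25, -40), 509, np.float64(0.52), np.float64(0.58)), ((25, -35), 18, np.float64(0.61), np.float64(0.62)), ((25, -10), 255, np.float64(0.48), np.float64(0.61)), ((25, -5), 16, np.f
[... 11705 characters left out ...]
oat64(0.24)), ((85, -40), 88, np.float64(0.16), np.float64(0.3)), ((85, -25), 29, np.float64(0.16), np.float64(0.16)), ((85, -20), 220, np.float64(0.16), np.float64(0.16)), ((85, -15), 208, np.float64(0.16), np.float64(0.16)), ((85, -10), 189, np.float64(0.15), np.float64(0.16)), ((85, -5), 171, np.float64(0.16), np.float64(0.17)), ((85, 0), 152, np.float64(0.16), np.float64(0.16)), ((85, 5), 375, np.float64(0.16), np.float64(0.23)), ((85, 10), 123, np.float64(0.23), np.float64(0.23)), ((85, 15), 111, np.float64(0.23), np.float64(0.23)), ((85, 20), 88, np.float64(0.23), np.float64(0.23)), ((85, 35), 62, np.float64(0.16), np.float64(0.16)), ((85, 40), 292, np.float64(0.16), np.float64(0.29))]
```

```bash
python3 -m creep '[[0,0,0,-1,-0.5,-0.9,-1],[0,0,0,-1,-0.5,-0.9,-1],[0,0,0,-1,0,-0.9,-1],[0,0,0,-1,0,-0.9,-1],[0,0,0,-1,0,-0.9,-1],[0,0,0,-1,0,-0.9,-1],[0,0,0,-1,0,-0.9,-1],[0,0,0,-1,0,-0.9,-1]]' 40
cat >> h.py <<'E'
from scipy.spatial.transform import Rotation as R
YAW=178.2
def go(x=None,y=None,z=None,yaw=None,tilt=0,grasp=True):
    """print tool-frame shift to bring grasp point to (x,y,z), and turn (units) to yaw/tilt"""
    s=env.get_state();O=s["orientation"];p=s["position"]
    g=p+O[:,1]*.054
    t=np.array([g[i] if v is None else v for i,v in enumerate((x,y,z))])
    print("t",round(s["t"],1),"grasp",g.round(4),"shift units",(O.T@(t-g)/.025).round(2),"force",s["force"].round(1),"w",round(float(s["gripper_width"]),3))
    ya=np.radians(YAW if yaw is None else yaw)
    x0=np.array([np.cos(ya),np.sin(ya),0]);B=np.stack([x0,[0,0,-1],np.cross(x0,[0,0,-1])],1)@R.from_rotvec([0,0,np.radians(tilt)]).as_matrix()
    print("turn units",(R.from_matrix(O.T@B).as_rotvec(degrees=True)/5).round(2),"q",s["q"].round(1))
E
python3 -c "
from h import *
go(.5,0,.25)"
```

```text
t: 2.7
position: [0.3275, -0.2267, 0.3291]
orientation: [[-0.906, 0.0, 0.423], [-0.423, -0.0, -0.906], [-0.0, -1.0, 0.001]]
force: [0.6, -0.4, -0.1]
gripper_width: 0.995
t 2.7 grasp [ 0.3275 -0.2267  0.2751] shift units [-10.09   1.    -5.3 ] force [ 0.6 -0.4 -0.1] w 0.995
turn units [-0.01  5.36 -0.  ] q [-45.8   4.8 102.5   0.   72.6  19.2]
```

```bash
python3 -m creep '[[0,0.9,0,-1,0,-0.5,-1],[0,0.9,0,-1,0,-0.5,-1],[0,0.9,0,-1,0,-0.5,-1],[0,0.9,0,-1,0,-0.6,-1],[0,0.9,0,-1,0,-0.8,-1],[0,0.86,0,-1,0,-1,-1],[0,0,0,-1,0,-1,-1],[0,0,0,-1,0,-1,-0.2]]'
python3 -c "
from h import *
go(.564,.041,.25)"
```

```text
t: 3.5
position: [0.5043, -0.0484, 0.329]
orientation: [[-1.0, 0.0, -0.031], [0.031, -0.0, -1.0], [-0.0, -1.0, 0.0]]
force: [0.1, -1.1, 0.3]
gripper_width: 0.858
t 3.5 grasp [ 0.5043 -0.0484  0.275 ] shift units [-2.27  1.   -3.65] force [ 0.1 -1.1  0.3] w 0.858
turn units [-0.    0.01 -0.  ] q [-14.2  16.5  87.7  -0.   75.8  77.6]
```

```bash
python3 -m creep '[[0,0,0,-0.6,0.3,-0.9,-0.2],[0,0,0,-0.6,0.2,-0.9,-0.2],[0,0,0,-0.6,0.2,-0.9,-0.2],[0,0,0,-0.47,0.3,-0.95,-0.2],[0,0,0,0,0,0,-0.2]]'
python3 - <<'E'
from h import *
go(.564,.041,.152)
show(["stirrer_0_head","rod_tip","wells","carrier"],("wrist","side"),mc=.4)
save("wrist","wrist1.png")
E
```

```text
t: 4.0
position: [0.5635, 0.0422, 0.3025]
orientation: [[-1.0, -0.002, -0.028], [0.028, 0.001, -1.0], [0.002, -1.0, -0.001]]
force: [0.3, -0.5, 0.2]
gripper_width: 0.602
t 4.0 grasp [0.5634 0.0423 0.2485] shift units [-0.03  3.86  0.05] force [ 0.3 -0.5  0.2] w 0.602
turn units [0.01 0.04 0.02] q [-3.5 23.9 80.9  0.  75.3 88.1]
wrist stirrer_0_head 0.94 [0.603 0.047 0.151] 
wrist stirrer_0_head 0.9 [ 0.64  -0.076  0.134] 
wrist stirrer_0_head 0.59 [ 0.511 -0.215  0.141] 
wrist rod_tip 0.74 [0.638 0.075 0.189] 
wrist wells 0.96 [0.586 0.077 0.056] 
wrist carrier 0.74 [ 0.585 -0.294  0.001] 
wrist carrier 0.57 [0.526 0.08  0.001] 
side stirrer_0_head 0.91 [ 0.509 -0.211  0.138] [323 327]
side stirrer_0_head 0.78 [0.605 0.043 0.154] [345 234]
side stirrer_0_head 0.58 [ 0.639 -0.078  0.141] [372 272]
side rod_tip 0.65 [0.639 0.074 0.192] [357 211]
side wells 0.95 [0.585 0.078 0.053] [332 259]
side carrier 0.58 [0.527 0.079 0.003] [309 277]
```

View pics/wrist1.png

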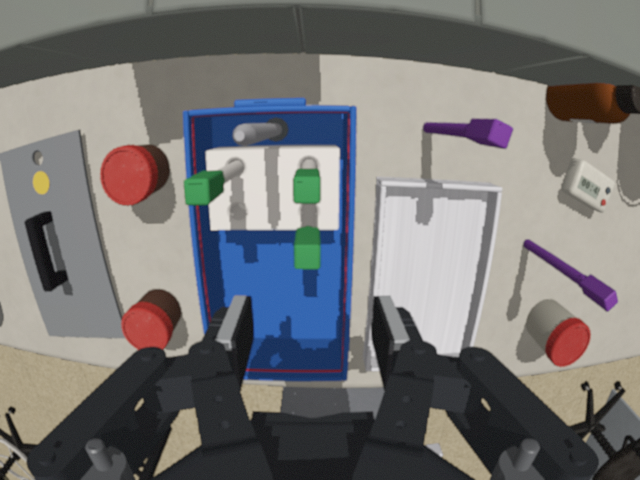

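```bash
python3 -m creep '[[0,0,0,0,0.9,-0.1,-0.2],[0,0,0,-0.03,0.9,0,-0.2],[0,0,0,0,0.9,0,-0.2],[0,0,0,0,0.9,0,-0.2],[0,0,0,0,0.3,0,-0.2],[0,0,0,0,0,0,-0.2]]' 40
python3 - <<'E'
from h import *
go(.5635,.044,.152)
save("wrist","wrist2.png")
save("side","side2.png",(260,160,400,300),4)
E
```

```text
t: 5.15
position: [0.5634, 0.0422, 0.2056]
orientation: [[-1.0, -0.002, -0.031], [0.031, 0.0, -1.0], [0.002, -1.0, 0.0]]
force: [-0.5, 0.7, 0.1]
gripper_width: 0.599
t 5.2 grasp [0.5633 0.0422 0.1516] shift units [-0.   -0.02 -0.07] force [-0.5  0.7  0.1] w 0.599
turn units [-0.    0.    0.02] q [-3.5 29.1 88.7 -0.  62.3 88.3]
```

View pics/wrist2.png

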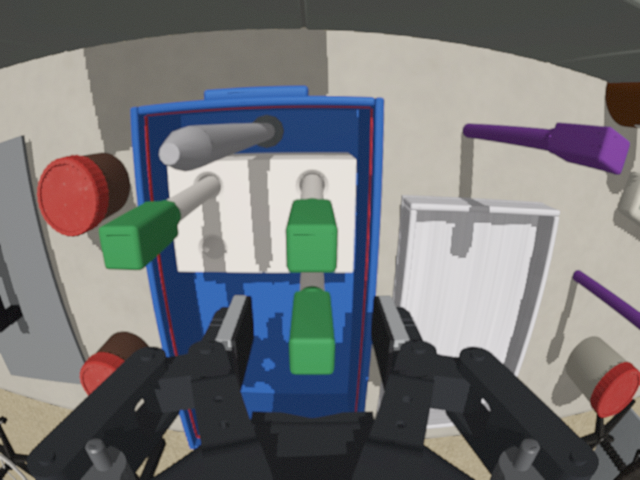

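View pics/side2.png

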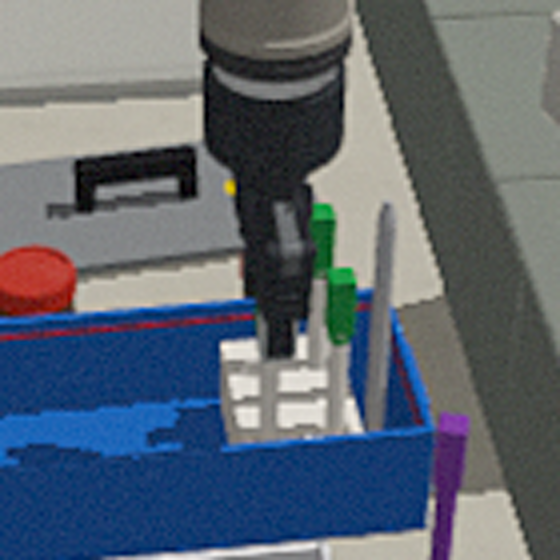

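The head of stirrer_2 at (312,330) sits centred between the pads. I'll close on it and lift.

```bash
python3 -m creep '[[0,0,0,0,0,0,1],[0,0,0,0,0,0,1],[0,0,0,0,0,0,1],[0,0,0,0,0,0,1],[0,0,0,0,0,0,1],[0,0,0,0,-0.3,0,1],[0,0,0,0,-0.6,0,1],[0,0,0,0,-0.8,0,1]]' 50
python3 -m creep '[[0,0,0,0,-0.8,0,1],[0,0,0,0,-0.8,0,1],[0,0,0,0,-0.8,0,1],[0,0,0,0,-0.8,0,1],[0,0,0,0,0,0,1]]'
python3 - <<'E'
from h import *
go(.5,-.1,.25)
from scipy.optimize import least_squares
D=[(.22202,-.47542,.30323,19.636,87.376),(.3275,-.2267,.3291,4.8,102.5),(.5043,-.0484,.329,16.5,87.7),(.5635,.0422,.3025,23.9,80.9),(.5634,.0422,.2056,29.1,88.7)]
s=env.get_state();D.append((*s["position"],s["q"][1],s["q"][2]))
D=np.array(D);r=np.hypot(D[:,0],D[:,1]);z=D[:,2];a,b=np.radians(D[:,3]),np.radians(D[:,3]+D[:,4])
A=np.r_[np.c_[np.sin(a),np.sin(b),np.ones(6),np.zeros(6)],np.c_[np.cos(a),np.cos(b),np.zeros(6),np.ones(6)]]
print(np.linalg.lstsq(A,np.r_[r,z],rcond=None))
E
```

```text
t: 6.05
position: [0.5633, 0.0424, 0.2487]
orientation: [[-1.0, -0.003, -0.031], [0.031, 0.0, -1.0], [0.003, -1.0, 0.0]]
force: [0.4, -0.5, -0.0]
gripper_width: 0.178
t: 6.55
position: [0.5646, 0.0423, 0.3318]
orientation: [[-1.0, 0.005, -0.031], [0.031, -0.0, -1.0], [-0.005, -1.0, 0.0]]
force: [0.1, 0.1, 0.9]
gripper_width: 0.177
t 6.5 grasp [0.5649 0.0423 0.2778] shift units [2.42 1.1  5.77] force [0.1 0.1 0.9] w 0.177
turn units [-0.    0.01 -0.06] q [-3.5 22.7 78.1 -0.  78.8 88.3]
(array([ 0.49024489,  0.38290815, -0.00559397, -0.04659409]), array([0.00010831]), np.int32(4), array([3.49547139, 3.42104973, 0.22952717, 0.15942316]))
```

```bash
python3 -m creep '[[0,0,0,0.35,0,0.82,1],[0,0,0,0.35,0,0.82,1],[0,0,0,0.35,0,0.82,1],[0,0,0,0.35,0,0.82,1],[0,0,0,0.35,0,0.82,1],[0,0,0,0.35,0,0.82,1],[0,0,0,0.35,0,0.82,1],[0,0,0,0.35,0,0.82,1]]'
python3 -m creep '[[0,-1,0,0,0,0,1],[0,-1,0,0,0,0,1],[0,-1,0,0,0,0,1],[0,-1,0,0,0,0,1],[0,-1,0,0,0,0,1],[0,-1,0,0,0,0,1],[0,-1,0,0,0,0,1],[0,-1,0,0,0,0,1]]'
python3 -m creep '[[0,-1,0,0,0,0,1],[0,-1,0,0,0,0,1],[0,-1,0,0,0,0,1],[0,-1,0,0,0,0,1],[0,-1,0,0,0,0,1],[0,-1,0,0,0,0,1],[0,-1,0,0,0,0,1],[0,-1,0,0,0,0,1]]' | tail -1
python3 -m creep '[[0,-1,0,0,0,0,1],[0,-1,0,0,0,0,1],[0,-1,0,0,0,0,1],[0,-1,0,0,0,0,1],[0,-1,0,0,0,0,1],[0,-1,0,0,0,0,1],[0,-1,0,0,0,0,1],[0,-1,0,0,0,0,1]]' | tail -1
python3 -m creep '[[0,-1,0,0,0,0,1],[0,-1,0,0,0,0,1],[0,-1,0,0,0,0,1],[0,-1,0,0,0,0,1],[0,-1,0,0,0,0,1],[0,-1,0,0,0,0,1],[0,-1,0,0,0,0,1],[0,-1,0,0,0,0,1]]' | tail -1
python3 -m creep '[[0,-1,0,0,0,0,1],[0,-1,0,0,0,0,1],[0,-1,0,0,0,0,1],[0,-1,0,0,0,0,1],[0,0,0,0,0,0,1]]' | tail -1
sed -i 's/YAW=178.2/YAW=-1.8/' h.py
python3 - <<'E'
from h import *
go(.492,-.12,.25)
save("side","side3.png")
E
```

```text
t: 7.35
position: [0.4879, -0.1201, 0.3277]
orientation: [[-1.0, -0.002, -0.031], [0.031, 0.001, -1.0], [0.002, -1.0, -0.001]]
force: [-0.1, -0.4, 0.1]
gripper_width: 0.18
t: 8.15
position: [0.4883, -0.1193, 0.3277]
orientation: [[-0.783, -0.002, 0.622], [-0.622, 0.001, -0.783], [0.001, -1.0, -0.002]]
force: [0.7, -0.5, -0.3]
gripper_width: 0.178
gripper_width: 0.177
gripper_width: 0.179
gripper_width: 0.177
gripper_width: 0.18
t 11.1 grasp [ 0.4883 -0.1193  0.2738] shift units [ 0.15  0.95 -0.03] force [ 0.3 -0.5 -1.4] w 0.18
turn units [-0.01  0.01 -0.02] q [ -22.5   16.2   88.3   -0.    75.6 -110.7]
```

View pics/side3.png

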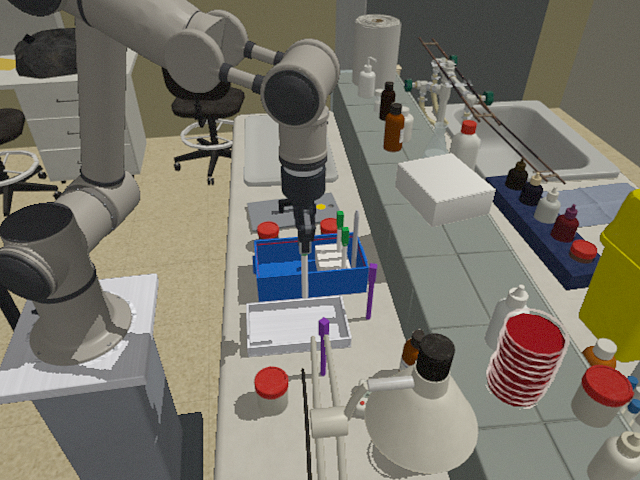

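The side view shows the stirrer held vertically over the tray, with its shaft at (304,270). Next I'll tilt it 45°.

```bash
python3 -m creep '[[0,0,1,0,0,0,1],[0,0,1,0,0,0,1],[0,0,1,0,0,0,1],[0,0,1,0,0,0,1],[0,0,1,0,0,0,1],[0,0,1,0,0,0,1],[0,0,1,0,0,0,1],[0,0,1,0,0,0,1]]'
python3 -m creep '[[0,0,1,0,0,0,1],[0,0,0,0,0,0,1]]'
python3 - <<'E'
from h import *
go(.492,-.12,.13,tilt=45)
save("side","side4.png")
E
```

```text
t: 11.9
position: [0.4889, -0.1194, 0.3284]
orientation: [[0.763, -0.645, 0.033], [-0.026, 0.02, 0.999], [-0.646, -0.764, -0.002]]
force: [-0.3, -0.2, -0.5]
gripper_width: 0.18
t: 12.1
position: [0.4892, -0.1194, 0.3266]
orientation: [[0.704, -0.71, 0.032], [-0.023, 0.022, 0.999], [-0.71, -0.704, -0.0]]
force: [-0.3, 0.8, -0.6]
gripper_width: 0.179
t 12.1 grasp [ 0.4508 -0.1182  0.2886] shift units [ 5.67  3.29 -0.02] force [-0.3  0.8 -0.6] w 0.179
turn units [-0.   -0.01 -0.05] q [ -17.2   37.4   65.3  -12.7  120.9 -107.6]
```

View pics/side4.png

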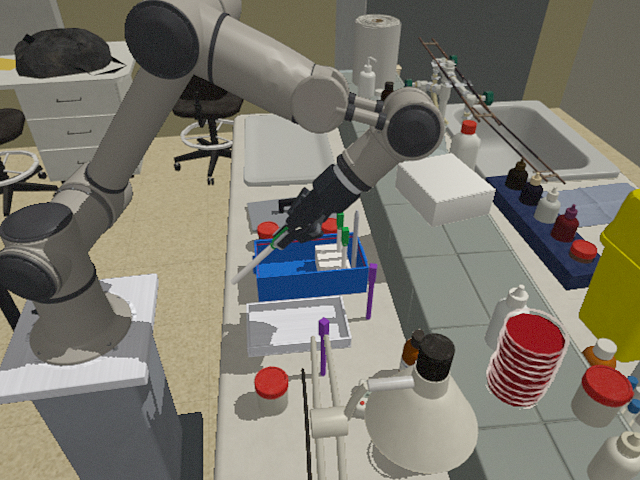

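```bash
python3 -m creep '[[0,0,0,0.8,0.3,0,1],[0,0,0,0.8,0.4,0,1],[0,0,0,0.8,0.5,0,1],[0,0,0,0.8,0.5,0,1],[0,0,0,0.8,0.5,0,1],[0,0,0,0.8,0.5,0,1],[0,0,0,0.87,0.59,0,1],[0,0,0,0,0,0,1]]'
python3 - <<'E'
from h import *
go(.492,-.12,.113,tilt=45)
save("side","side5.png",(220,180,460,360),3)
E
```

```text
t: 12.95
position: [0.5301, -0.1205, 0.168]
orientation: [[0.705, -0.708, 0.032], [-0.022, 0.023, 0.999], [-0.709, -0.705, 0.001]]
force: [-0.3, 0.1, -0.5]
gripper_width: 0.179
t 12.9 grasp [ 0.4918 -0.1192  0.1299] shift units [ 0.48  0.47 -0.03] force [-0.3  0.1 -0.5] w 0.179
turn units [-0.01  0.   -0.03] q [ -16.4   50.1   66.2  -10.7  107.6 -103.7]
```

View pics/side5.png

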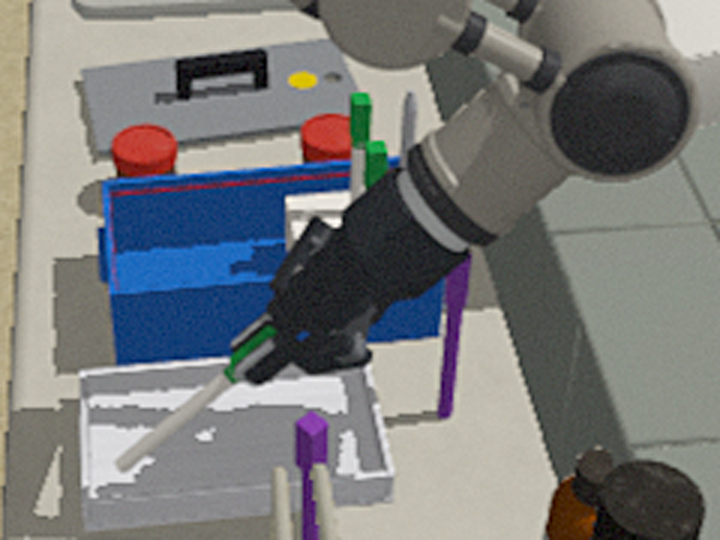

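```bash
python3 -m creep '[[0,0,0,0.25,0.25,0,1],[0,0,0,0.2,0.2,0,1],[0,0,0,0,0,0,1]]'
python3 -m creep '[[0,0,0,0,0,0,0],[0,0,0,0,0,0,-0.2],[0,0,0,0,0,0,-0.2],[0,0,0,0,0,0,-0.2]]'
python3 - <<'E'
from h import *
go(.492,-.12,.3,tilt=45)
save("side","side6.png",(220,180,460,360),3)
E
```

```text
t: 13.3
position: [0.5306, -0.1207, 0.1544]
orientation: [[0.707, -0.707, 0.031], [-0.022, 0.022, 1.0], [-0.707, -0.707, -0.0]]
force: [-0.9, 0.3, -0.6]
gripper_width: 0.183
t: 13.7
position: [0.5309, -0.1207, 0.1548]
orientation: [[0.707, -0.706, 0.031], [-0.022, 0.022, 1.0], [-0.707, -0.707, -0.0]]
force: [0.1, 1.1, -0.8]
gripper_width: 0.602
t 13.7 grasp [ 0.4927 -0.1196  0.1166] shift units [-5.2  -5.17 -0.02] force [ 0.1  1.1 -0.8] w 0.602
turn units [0.01 0.   0.01] q [ -16.3   50.9   66.6  -10.7  106.2 -103.4]
```

View pics/side6.png

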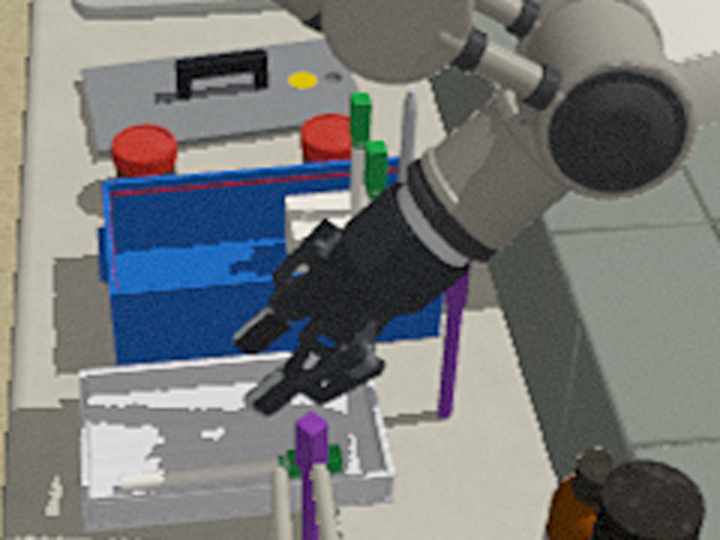

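Stirrer_2 lies in the tray. I'll back off, straighten up and go to stirrer_0.

```bash
python3 -m creep '[[0,0,0,-0.9,-0.9,0,-0.2],[0,0,0,-0.9,-0.9,0,-0.2],[0,0,0,-0.9,-0.9,0,-0.2],[0,0,0,-0.9,-0.9,0,-0.2],[0,0,-1,-0.7,-0.7,0,-0.2],[0,0,-1,0,0,0,-0.2],[0,0,-1,0,0,0,-0.2],[0,0,-1,0,0,0,-0.2]]' |tail -1
python3 -m creep '[[0,0,-1,0,0,0,-0.2],[0,0,-1,0,0,0,-0.2],[0,0,-1,0,0,0,-0.2],[0,0,-1,0,0,0,-0.2],[0,0,-1,0,0,0,-0.2],[0,0,0,0,0,0,-0.2]]' |tail -1
python3 - <<'E'
from h import *
go(.603,.043,.25)
E
```

```text
gripper_width: 0.6
gripper_width: 0.601
t 15.2 grasp [ 0.5298 -0.1206  0.2535] shift units [2.72 0.14 6.63] force [ 0.2  0.9 -0.3] w 0.601
turn units [ 0.   -0.    0.02] q [ -20.9   21.3   84.1    0.    74.4 -109.1]
```

```bash
python3 -m creep '[[0,0,0,0.34,0,0.82,-0.2],[0,0,0,0.34,0,0.83,-0.2],[0,0,0,0.34,0,0.83,-0.2],[0,0,0,0.34,0,0.83,-0.2],[0,0,0,0.34,0,0.83,-0.2],[0,0,0,0.34,0,0.83,-0.2],[0,0,0,0.34,0,0.83,-0.2],[0,0,0,0.34,0.14,0.83,-0.2]]' |tail -1
python3 -m creep '[[0,0,0,0,0,0,-0.2]]' | tail -1
python3 - <<'E'
from h import *
go(.603,.043,.158)
show(["stirrer_0_head","rod_tip","wells","pot_0","lid_handle","lid_hole"],("wrist",),mc=.4)
save("wrist","wrist3.png")
E
```

```text
gripper_width: 0.601
gripper_width: 0.6
t 16.1 grasp [0.6043 0.0451 0.2481] shift units [-0.04  3.61 -0.09] force [-0.3  0.2 -1. ] w 0.6
turn units [-0.    0.04 -0.03] q [ -3.   28.4  73.7  -0.   78.  -91.4]
wrist stirrer_0_head 0.79 [0.604 0.048 0.151] 
wrist stirrer_0_head 0.75 [ 0.637 -0.076  0.136] 
wrist rod_tip 0.74 [ 0.532 -0.122  0.01 ] 
wrist rod_tip 0.69 [0.639 0.076 0.19 ] 
wrist wells 0.85 [0.585 0.076 0.057] 
wrist wells 0.56 [ 0.389 -0.117  0.015] 
wrist pot_0 0.97 [0.61  0.216 0.   ] 
wrist pot_0 0.83 [ 0.442  0.229 -0.002] 
wrist pot_0 0.55 [0.639 0.076 0.191] 
wrist pot_0 0.43 [ 0.527  0.079 -0.001] 
wrist lid_handle 0.89 [0.526 0.357 0.039] 
wrist lid_handle 0.55 [0.606 0.104 0.148] 
wrist lid_handle 0.42 [0.605 0.105 0.01 ] 
wrist lid_hole 0.86 [0.638 0.363 0.002]
```

View pics/wrist3.png

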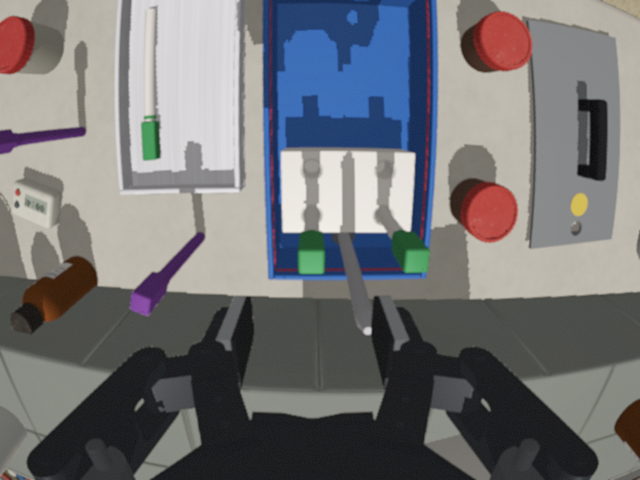

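The view shows stirrer_2 lying inside the tray with its head at (150,138). The head of stirrer_0 is at (311,252) and stirrer_1 at (410,250). I'll descend on stirrer_0.

```bash
python3 -m creep '[[0,0,0,-0.03,0.9,-0.03,-0.2],[0,0,0,0,0.9,0,-0.2],[0,0,0,0,0.9,0,-0.2],[0,0,0,0,0.9,0,-0.2],[0,0,0,0,0,0,-0.2]]' |tail -1
python3 - <<'E'
from h import *
go(.603,.0445,.158)
save("wrist","wrist4.png")
E
```

```text
gripper_width: 0.601
t 16.9 grasp [0.6013 0.0417 0.1562] shift units [ 0.07 -0.07  0.11] force [-1.2 -1.1 -1.4] w 0.601
turn units [ 0.   -0.   -0.07] q [ -3.3  32.6  81.7  -0.   66.1 -91.5]
```

View pics/wrist4.png

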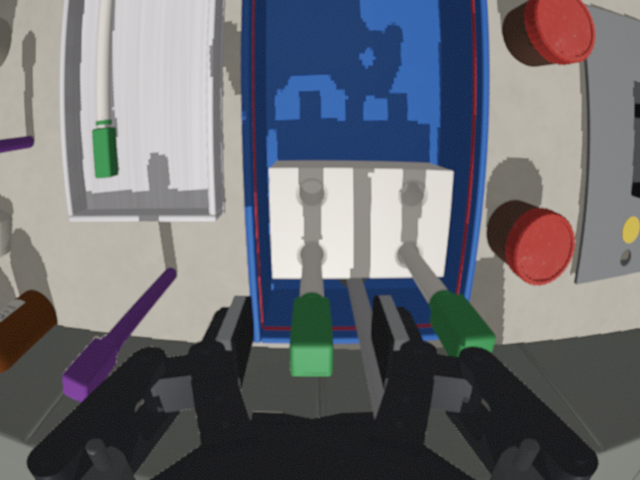

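```bash
python3 -m creep '[[0,0,0,0,0,0,1],[0,0,0,0,0,0,1],[0,0,0,0,0,0,1],[0,0,0,0,0,0,1],[0,0,0,0,0,0,1],[0,0,0,0,-0.3,0,1],[0,0,0,0,-0.6,0,1],[0,0,0,0,-0.8,0,1]]' 50|tail -1
python3 -m creep '[[0,0,0,0,-0.8,0,1],[0,0,0,0,-0.8,0,1],[0,0,0,0,-0.8,0,1],[0,0,0,0,-0.8,0,1],[0,0,0,0,-0.4,0,1],[0,0,0,0,0,0,1]]'|tail -1
python3 - <<'E'
from h import *
go(.492,-.085,.28)
save("side","side7.png",(220,100,460,280),3)
E
```

```text
gripper_width: 0.178
gripper_width: 0.173
t 18.4 grasp [0.6036 0.0422 0.2932] shift units [-4.31  0.52 -5.22] force [ 0.4 -0.   0.2] w 0.173
turn units [0.   0.01 0.04] q [ -3.3  26.6  69.6   0.   83.6 -91.5]
```

View pics/side7.png

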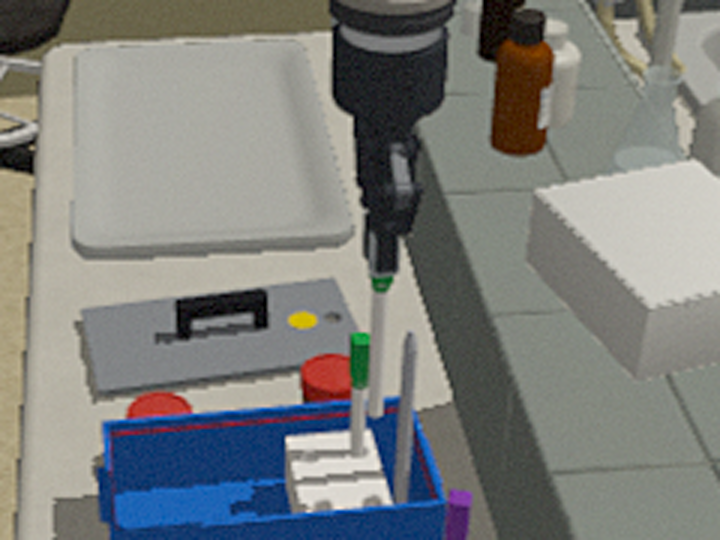

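```bash
python3 -m creep '[[0,0,0,-0.72,0,-0.87,1],[0,0,0,-0.72,0,-0.87,1],[0,0,0,-0.72,0,-0.87,1],[0,0,0,-0.72,0,-0.87,1],[0,0,0,-0.72,0,-0.87,1],[0,0,0,-0.72,0,-0.87,1],[0,0,1,0,0,0,1],[0,0,1,0,0,0,1]]' |tail -1
python3 -m creep '[[0,0,1,0,0,0,1],[0,0,1,0,0,0,1],[0,0,1,0,0,0,1],[0,0,1,0,0,0,1],[0,0,1,0,0,0,1],[0,0,1,0,0,0,1],[0,0,1,0,0,0,1],[0,0,0,0,0,0,1]]' |tail -1
python3 - <<'E'
from h import *
go(.494,-.085,.117,tilt=45)
E
```

```text
gripper_width: 0.176
gripper_width: 0.178
t 20.1 grasp [ 0.453  -0.0837  0.3047] shift units [ 6.5   4.11 -0.01] force [ 0.6 -0.5 -1. ] w 0.178
turn units [-0.    0.02 -0.07] q [ -14.3   36.4   64.6  -10.6  123.2 -104.8]
```

```bash
python3 -m creep '[[0,0,0,0.9,0.5,0,1],[0,0,0,0.9,0.5,0,1],[0,0,0,0.9,0.6,0,1],[0,0,0,0.9,0.6,0,1],[0,0,0,0.9,0.6,0,1],[0,0,0,0.8,0.5,0,1],[0,0,0,0.7,0.4,0,1],[0,0,0,0.45,0.35,0,1]]' |tail -2
python3 -m creep '[[0,0,0,0,0,0,1]]' |tail -2
python3 - <<'E'
from h import *
go(.494,-.085,.117,tilt=45)
save("side","side8.png",(220,180,460,360),3)
E
```

```text
force: [-0.9, 0.1, -0.1]
gripper_width: 0.18
force: [-0.5, -0.1, -0.0]
gripper_width: 0.181
t 20.9 grasp [ 0.4946 -0.0849  0.1201] shift units [ 0.07  0.1  -0.  ] force [-0.5 -0.1 -0. ] w 0.181
turn units [-0.    0.01 -0.03] q [ -13.6   50.5   67.1   -8.7  106.8 -100.9]
```

View pics/side8.png

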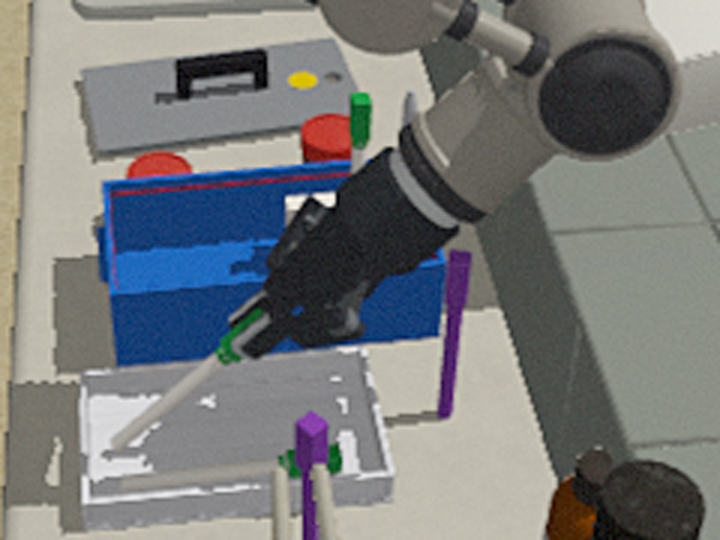

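The left pot has moved, its lid now at (158,165) and earlier at (145,145), so that was the announced knock. I'll measure it again before reaching for it. Now I'll release stirrer_0.

```bash
python3 -m creep '[[0,0,0,0.07,0.07,0,1],[0,0,0,0,0,0,0],[0,0,0,0,0,0,-0.2],[0,0,0,0,0,0,-0.2],[0,0,0,0,0,0,-0.2]]'|tail -2
python3 -m creep '[[0,0,0,-0.9,-0.9,0,-0.2],[0,0,0,-0.9,-0.9,0,-0.2],[0,0,0,-0.9,-0.9,0,-0.2],[0,0,0,-0.9,-0.9,0,-0.2],[0,0,-1,-0.7,-0.7,0,-0.2],[0,0,-1,0,0,0,-0.2],[0,0,-1,0,0,0,-0.2],[0,0,-1,0,0,0,-0.2]]' |tail -1
python3 -m creep '[[0,0,-1,0,0,0,-0.2],[0,0,-1,0,0,0,-0.2],[0,0,-1,0,0,0,-0.2],[0,0,-1,0,0,0,-0.2],[0,0,-1,0,0,0,-0.2],[0,0,0,0,0,0,-0.2]]' |tail -1
python3 - <<'E'
from h import *
go(.605,.107,.25)
save("side","side9.png",(220,180,460,360),3)
E
```

```text
force: [-0.1, 0.5, -0.0]
gripper_width: 0.599
gripper_width: 0.598
gripper_width: 0.605
t 22.9 grasp [ 0.5325 -0.0862  0.2565] shift units [2.66 0.26 7.81] force [-1.1 -0.4 -0.5] w 0.605
turn units [0.   0.   0.02] q [ -17.3   20.8   84.5    0.    74.6 -105.5]
```

View pics/side9.png

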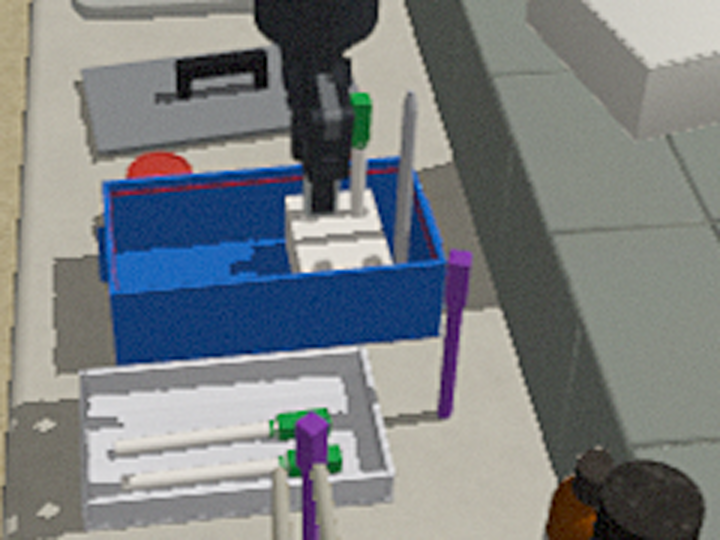

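Two stirrers now lie side by side in the tray. Next is stirrer_1.

```bash
python3 -m creep '[[0,0,0,0.33,0,0.97,-0.2],[0,0,0,0.33,0,0.97,-0.2],[0,0,0,0.33,0,0.97,-0.2],[0,0,0,0.33,0,0.97,-0.2],[0,0,0,0.33,0,0.97,-0.2],[0,0,0,0.33,0,0.97,-0.2],[0,0,0,0.33,0.1,0.97,-0.2],[0,0,0,0.33,0.16,0.97,-0.2]]' |tail -1
python3 -m creep '[[0,0,0,0,0,0,-0.2]]' | tail -1
python3 - <<'E'
from h import *
go(.605,.107,.158)
show(["stirrer_0_head","rod_tip"],("wrist",),mc=.4)
save("wrist","wrist5.png")
E
```

```text
gripper_width: 0.597
gripper_width: 0.599
t 23.9 grasp [0.6059 0.1083 0.2476] shift units [-0.02  3.59 -0.05] force [-0.2  0.5  0.1] w 0.599
turn units [ 0.    0.04 -0.04] q [  3.   29.5  72.    0.   78.7 -85.4]
wrist stirrer_0_head 0.87 [ 0.527 -0.079  0.014] 
wrist stirrer_0_head 0.82 [ 0.636 -0.077  0.135] 
wrist rod_tip 0.86 [0.636 0.078 0.187]
```

View pics/wrist5.png

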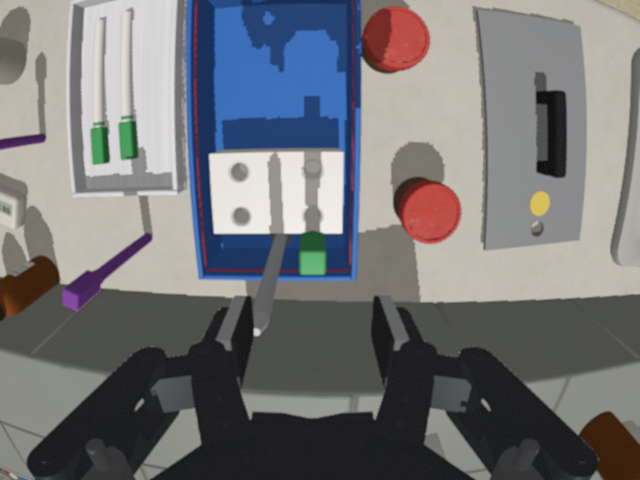

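```bash
python3 -m creep '[[0,0,0,-0.05,0.9,-0.03,-0.2],[0,0,0,0,0.9,0,-0.2],[0,0,0,0,0.9,0,-0.2],[0,0,0,0,0.85,0,-0.2],[0,0,0,0,0,0,-0.2]]' |tail -2
python3 -m creep '[[0,0,0,0,0,0,1],[0,0,0,0,0,0,1],[0,0,0,0,0,0,1],[0,0,0,0,0,0,1],[0,0,0,0,0,0,1],[0,0,0,0,-0.3,0,1],[0,0,0,0,-0.6,0,1],[0,0,0,0,-0.8,0,1]]' 50|tail -2
python3 -m creep '[[0,0,0,0,-0.8,0,1],[0,0,0,0,-0.8,0,1],[0,0,0,0,-0.8,0,1],[0,0,0,0,-0.8,0,1],[0,0,0,0,-0.4,0,1],[0,0,0,0,0,0,1]]'|tail -2
python3 - <<'E'
from h import *
go(.492,-.05,.30)
save("side","side10.png",(220,100,460,280),3)
E
```

```text
force: [0.9, -0.1, 0.2]
gripper_width: 0.6
force: [0.4, -0.1, 0.2]
gripper_width: 0.175
force: [-0.1, 0.1, -0.9]
gripper_width: 0.176
t 25.9 grasp [0.6047 0.1049 0.2945] shift units [-4.31 -0.24 -6.33] force [-0.1  0.1 -0.9] w 0.176
turn units [-0.    0.01  0.04] q [  2.7  27.6  67.8  -0.   84.4 -85.5]
```

View pics/side10.png

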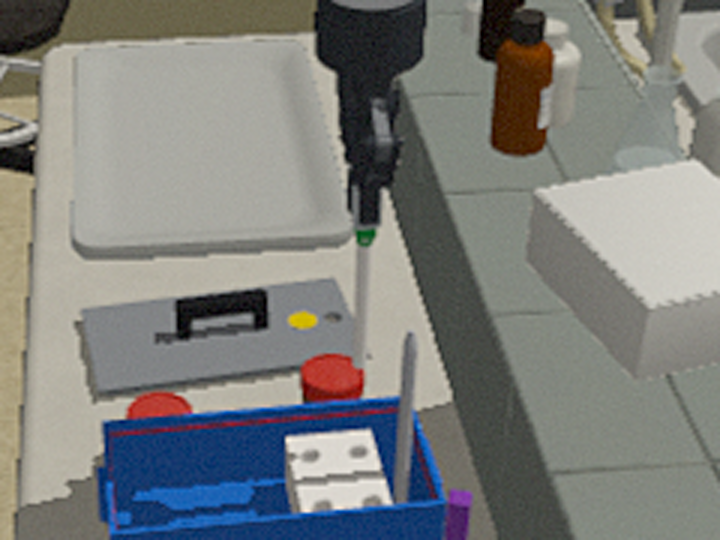

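```bash
python3 -m creep '[[0,0,0,-0.72,0,-0.9,1],[0,0,0,-0.72,0,-0.9,1],[0,0,0,-0.72,0,-0.9,1],[0,0,0,-0.72,0,-0.9,1],[0,0,0,-0.72,0,-0.9,1],[0,0,0,-0.7,0,-0.95,1],[0,0,0,0,0,-1,1],[0,0,1,0,0,0,1]]' |tail -1
python3 -m creep '[[0,0,1,0,0,0,1],[0,0,1,0,0,0,1],[0,0,1,0,0,0,1],[0,0,1,0,0,0,1],[0,0,1,0,0,0,1],[0,0,1,0,0,0,1],[0,0,1,0,0,0,1],[0,0,1,0,0,0,1]]' |tail -1
python3 -m creep '[[0,0,0,0,0,0,1]]' |tail -1
python3 - <<'E'
from h import *
go(.494,-.053,.118,tilt=45)
E
```

```text
gripper_width: 0.174
gripper_width: 0.175
gripper_width: 0.178
t 27.7 grasp [ 0.4537 -0.0518  0.3059] shift units [ 6.48  4.13 -0.01] force [-0.3  0.2 -0.4] w 0.178
turn units [-0.    0.01 -0.07] q [ -11.6   36.1   65.1   -8.4  123.5 -101.6]
```

```bash
python3 -m creep '[[0,0,0,0.9,0.5,0,1],[0,0,0,0.9,0.5,0,1],[0,0,0,0.9,0.6,0,1],[0,0,0,0.9,0.6,0,1],[0,0,0,0.9,0.6,0,1],[0,0,0,0.8,0.5,0,1],[0,0,0,0.7,0.4,0,1],[0,0,0,0.45,0.4,0,1]]' |tail -2
python3 -m creep '[[0,0,0,0,0,0,1]]' |tail -2
python3 - <<'E'
from h import *
go(.494,-.053,.118,tilt=45)
save("side","side11.png",(220,180,460,360),3)
E
```

```text
force: [0.6, 0.0, -0.8]
gripper_width: 0.172
force: [-0.7, -0.5, -0.6]
gripper_width: 0.175
t 28.6 grasp [ 0.4942 -0.0529  0.1203] shift units [ 0.06  0.07 -0.  ] force [-0.7 -0.5 -0.6] w 0.175
turn units [-0.    0.01 -0.03] q [-11.1  50.1  67.9  -6.8 106.6 -98.6]
```

View pics/side11.png

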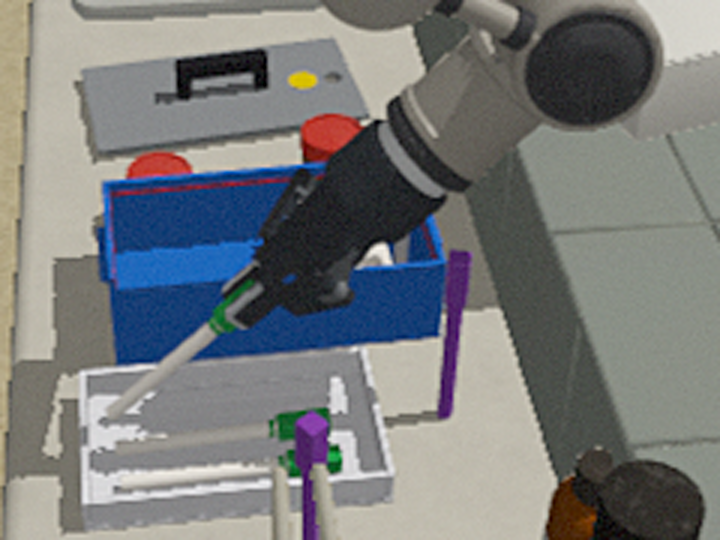

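```bash
python3 -m creep '[[0,0,0,0.06,0.07,0,1],[0,0,0,0,0,0,0],[0,0,0,0,0,0,-0.2],[0,0,0,0,0,0,-0.2],[0,0,0,0,0,0,-0.2]]'|tail -2
python3 -m creep '[[0,0,0,-0.9,-0.9,0,-0.2],[0,0,0,-0.9,-0.9,0,-0.2],[0,0,0,-0.9,-0.9,0,-0.2],[0,0,0,-0.9,-0.9,0,-0.2],[0,0,-1,-0.7,-0.7,0,-0.2],[0,0,-1,0,0,0,-0.2],[0,0,-1,0,0,0,-0.2],[0,0,-1,0,0,0,-0.2]]' |tail -1
python3 -m creep '[[0,0,-1,0,0,0,-1],[0,0,-1,0,0,0,-1],[0,0,-1,0,0,0,-1],[0,0,-1,0,0,0,-1],[0,0,-1,0,0,0,-1],[0,0,0,0,0,0,-1]]' |tail -1
python3 - <<'E'
from h import *
go(.6,.214,.25)
save("side","side12.png",(220,180,460,360),3)
show(["pot_0","lid_handle","lid_hole","lid","stirrer_0_head","stirrer_0"],mc=.4)
show(["pot_0","bay","stirrer_0_head"],("wrist",),mc=.4)
for c,P,H in clouds():
    x,y,z=P[...,0],P[...,1],P[...,2];h,s,v=H[...,0],H[...,1],H[...,2]
    m=((h<6)|(h>174))&(s>150)&(y>.15)&(y<.3)&(z>.052)&(z<.065)
    for sd in (x<.52,x>=.52):
        k=m&sd
        if k.sum()>5: print(c,"potlid",k.sum(), cv2.minEnclosingCircle((P[k][:,:2]*1000).astype(np.float32)),np.median(z[k]))
E
```

```text
force: [-0.2, -0.4, -0.6]
gripper_width: 0.601
gripper_width: 0.604
gripper_width: 0.995
t 30.6 grasp [ 0.5321 -0.0541  0.2569] shift units [ 2.38  0.28 10.8 ] force [-0.8  0.4 -0. ] w 0.995
turn units [0.   0.   0.02] q [ -14.    20.3   85.2    0.    74.5 -102.2]
scene pot_0 0.94 [0.451 0.183 0.002] [238 293]
scene pot_0 0.55 [ 0.605  0.214 -0.005] [266 265]
scene lid_handle 0.78 [0.526 0.355 0.044] [201 247]
scene lid_hole 0.84 [ 0.636  0.361 -0.001] [229 246]
scene lid 0.61 [ 0.527  0.358 -0.005] [203 264]
scene stirrer_0_head 0.94 [ 0.508 -0.215  0.142] [416 271]
scene stirrer_0_head 0.93 [ 0.639 -0.077  0.139] [378 232]
scene stirrer_0_head 0.87 [ 0.522 -0.087  0.018] [358 304]
scene stirrer_0 0.86 [ 0.638 -0.081 -0.001] [377 287]
scene stirrer_0 0.85 [ 0.509 -0.217 -0.001] [412 332]
scene stirrer_0 0.76 [ 0.389 -0.084  0.005] [326 341]
scene stirrer_0 0.64 [ 0.387 -0.121  0.011] [342 345]
scene stirrer_0 0.6 [ 0.386 -0.045  0.009] [309 334]
side lid_handle 0.76 [0.528 0.357 0.041] [294 203]
side lid_hole 0.92 [0.642 0.365 0.002] [332 208]
side lid 0.97 [0.524 0.357 0.006] [293 
[... 306 characters left out ...]
0.386 -0.117  0.009] [258 343]
side stirrer_0 0.67 [ 0.505 -0.215  0.001] [321 375]
wrist pot_0 0.65 [ 0.452  0.183 -0.   ] 
wrist bay 0.56 [0.479 0.078 0.009] 
wrist stirrer_0_head 0.96 [ 0.527 -0.078  0.013] 
wrist stirrer_0_head 0.81 [ 0.508 -0.217  0.141] 
wrist stirrer_0_head 0.79 [ 0.643 -0.076  0.137] 
scene potlid 141 ((444.5513000488281, 180.03872680664062), 29.336990356445312) 0.05450922913593237
scene potlid 148 ((602.255126953125, 212.6671142578125), 29.672080993652344) 0.05443607659372779
side potlid 120 ((449.0821228027344, 187.71656799316406), 26.077566146850586) 0.057262607430549006
side potlid 77 ((890.458740234375, 226.73526000976562), 295.9935607910156) 0.05721567113279258
```

View pics/side12.png

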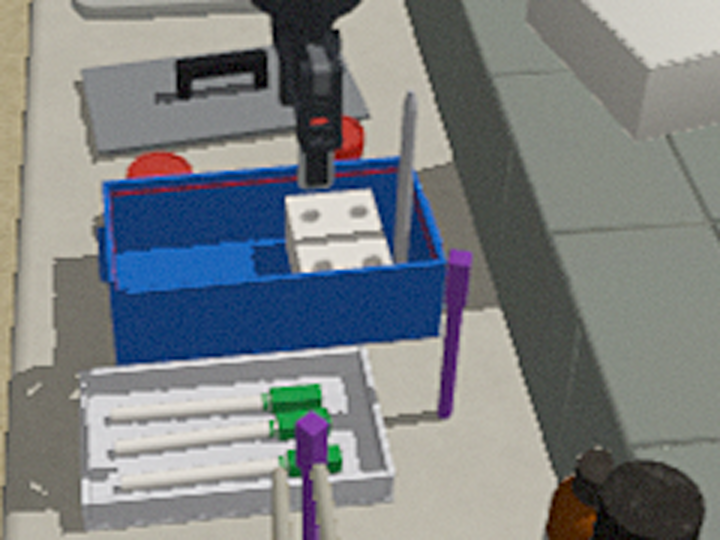

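All three stirrers lie inside the tray with their feet at x≈0.386. Pot A is at about (0.606, 0.214). The knocked pot B is at about (0.450, 0.183), only some 6 mm from the carrier wall, so I'll grip it with the jaws along x. Pot A goes first.

```bash
python3 -m creep '[[0,0,0,0.2,0,0.98,-0.76],[0,0,0,0.2,0,0.98,-0.76],[0,0,0,0.2,0,0.98,-0.76],[0,0,0,0.2,0,0.98,-0.76],[0,0,0,0.2,0,0.98,-0.76],[0,0,0,0.2,0,0.98,-0.76],[0,0,0,0.2,0,0.98,-0.76],[0,0,0,0.2,0,0.98,-0.76]]' |tail -1
python3 -m creep '[[0,0,0,0.2,0.5,0.98,-0.76],[0,0,0,0.2,0.8,0.98,-0.76],[0,0,0,0.4,1,0.98,-0.76],[0,0,0,0.3,0.8,0,-0.76],[0,0,0,0,0,0,-0.76]]' |tail -1
python3 - <<'E'
from h import *
go(.606,.214,.044)
show(["pot_0","jar","carrier"],("wrist","scene","side"),mc=.4)
save("wrist","wrist6.png")
E
```

```text
gripper_width: 0.878
gripper_width: 0.883
t 32.9 grasp [0.6078 0.2133 0.1749] shift units [-0.04  5.24  0.04] force [ 0.6  0.4 -0.2] w 0.883
turn units [ 0.02  0.02 -0.07] q [ 12.5  35.8  72.6  -0.   72.  -75.8]
wrist pot_0 0.95 [ 0.608  0.212 -0.001] 
wrist pot_0 0.76 [ 0.454  0.185 -0.005] 
wrist carrier 0.96 [ 0.525  0.079 -0.002] 
scene pot_0 0.91 [ 0.603  0.212 -0.006] [266 265]
scene jar 0.6 [ 0.404 -0.269 -0.005] [418 371]
scene jar 0.41 [ 0.686 -0.256 -0.001] [457 297]
scene carrier 0.63 [ 0.524  0.077 -0.002] [294 292]
side pot_0 0.7 [0.608 0.216 0.   ] [330 241]
side pot_0 0.67 [0.637 0.365 0.004] [330 208]
side jar 0.85 [ 0.404 -0.265  0.003] [274 402]
side jar 0.65 [0.641 0.073 0.194] [358 211]
side carrier 0.67 [0.528 0.079 0.001] [309 277]
```

View pics/wrist6.png

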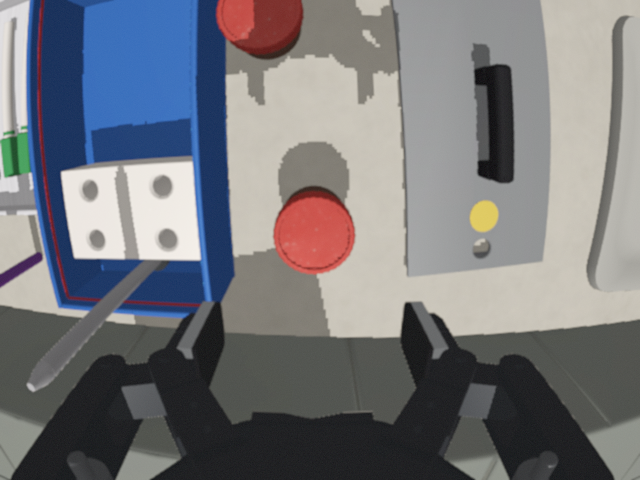

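Pot A's lid at (314,230), with its brown body, is centred between the pads. Descending.

```bash
python3 -m creep '[[0,0,0,-0.04,0.9,0,-0.76],[0,0,0,-0.03,0.9,0,-0.76],[0,0,0,0,0.9,0,-0.76],[0,0,0,0,0.9,0,-0.76],[0,0,0,0,0.9,0,-0.76],[0,0,0,0,0.6,0,-0.76],[0,0,0,0,0,0,-0.76]]' |tail -2
python3 - <<'E'
from h import *
go(.606,.2135,.044)
save("wrist","wrist7.png")
E
```

```text
force: [-0.2, 0.5, -0.7]
gripper_width: 0.88
t 34.2 grasp [0.6059 0.2127 0.0487] shift units [0.01 0.19 0.03] force [-0.2  0.5 -0.7] w 0.88
turn units [ 0.01  0.   -0.05] q [ 12.5  43.3  80.   -0.   56.9 -75.7]
```

View pics/wrist7.png

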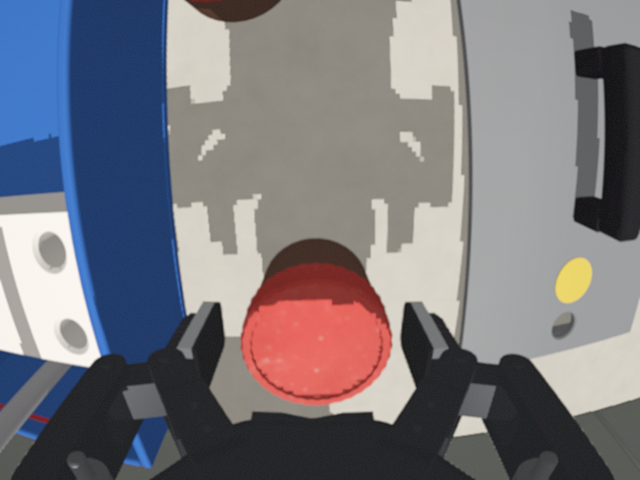

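```bash
python3 -m creep '[[0,0,0,0,0.2,0,-0.76],[0,0,0,0,0,0,0],[0,0,0,0,0,0,1],[0,0,0,0,0,0,1],[0,0,0,0,0,0,1],[0,0,0,0,-0.3,0,1],[0,0,0,0,-0.6,0,1],[0,0,0,0,-0.8,0,1]]' 40|tail -2
python3 -m creep '[[0,0,0,0,-0.9,0,1],[0,0,0,0,-0.9,0,1],[0,0,0,0,-0.9,0,1],[0,0,0,0,-0.4,0,1],[0,0,0,0,0,0,1]]'|tail -2
python3 - <<'E'
from h import *
go(.511,.078,.155)
save("side","side13.png",(220,100,460,280),3)
E
```

```text
force: [0.0, -0.1, 0.3]
gripper_width: 0.655
force: [-0.1, -0.2, -0.7]
gripper_width: 0.657
t 35.6 grasp [0.6079 0.2132 0.1682] shift units [-3.71  0.51 -5.53] force [-0.1 -0.2 -0.7] w 0.657
turn units [-0.01  0.01  0.04] q [ 12.5  35.8  73.6  -0.   70.3 -75.7]
```

View pics/side13.png

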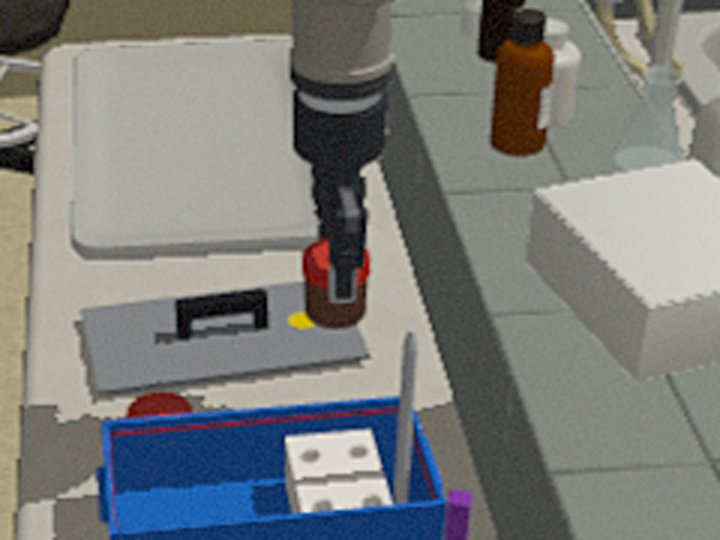

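```bash
python3 -m creep '[[0,0,0,-0.93,0,-0.5,1],[0,0,0,-0.93,0,-0.5,1],[0,0,0,-0.93,0,-0.5,1],[0,0,0,-0.92,0,-0.7,1],[0,0,0,0,0,-0.9,1],[0,0,0,0,0,-0.9,1],[0,0,0,0,0,-0.9,1],[0,0,0,0,0,-0.63,1]]' |tail -2
python3 -m creep '[[0,0,0,0,0,0,1]]' |tail -1
python3 - <<'E'
from h import *
go(.511,.078,.05)
save("wrist","wrist8.png")
save("side","side14.png",(220,100,460,280),3)
E
```

```text
force: [0.4, 0.0, -0.8]
gripper_width: 0.653
gripper_width: 0.657
t 36.5 grasp [0.5094 0.0761 0.1648] shift units [0.07 4.59 0.08] force [-0.4  0.3 -0.5] w 0.657
turn units [ 0.01 -0.02 -0.03] q [ -0.   23.6  95.9  -0.   60.7 -88.1]
```

View pics/wrist8.png

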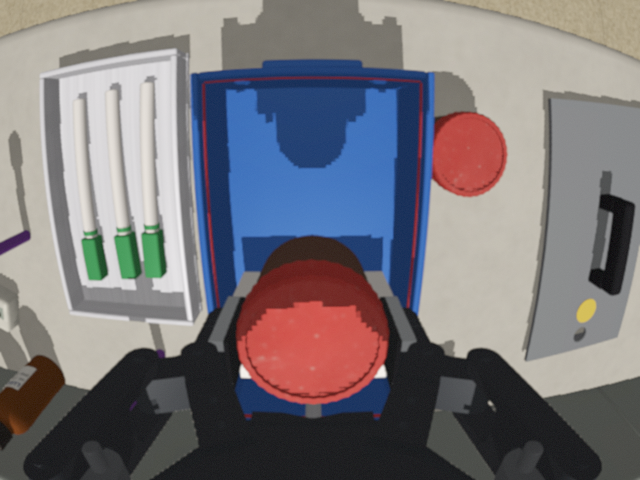

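View pics/side14.png

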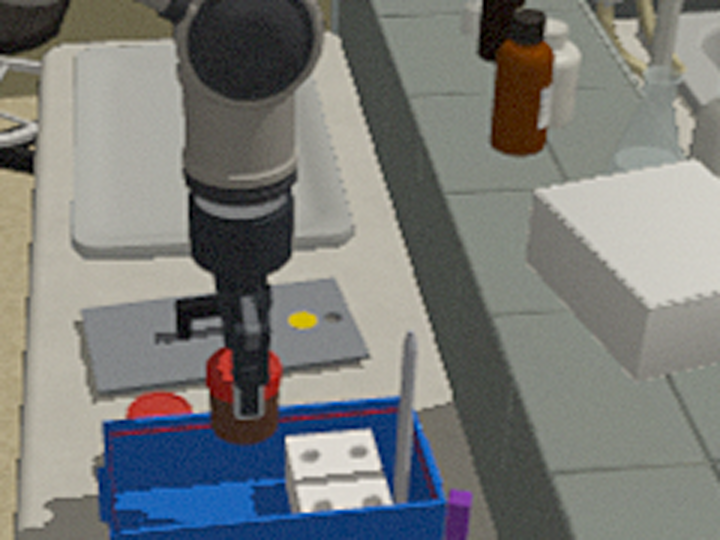

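```bash
python3 -m creep '[[0,0,0,0.03,0.8,0.03,1],[0,0,0,0.0,0.8,0.03,1],[0,0,0,0,0.8,0,1],[0,0,0,0,0.8,0,1],[0,0,0,0,0.7,0,1],[0,0,0,0,0.4,0,1],[0,0,0,0,0,0,1]]' |tail -2
python3 - <<'E'
from h import *
go(.511,.078,.05)
save("side","side15.png",(220,100,460,280),3)
E
```

```text
force: [0.0, 0.4, -0.5]
gripper_width: 0.655
t 37.4 grasp [0.51   0.0798 0.0571] shift units [ 0.04  0.28 -0.07] force [ 0.   0.4 -0.5] w 0.655
turn units [ 0.    0.01 -0.04] q [  0.4  32.5 101.7  -0.   46.  -87.9]
```

View pics/side15.png

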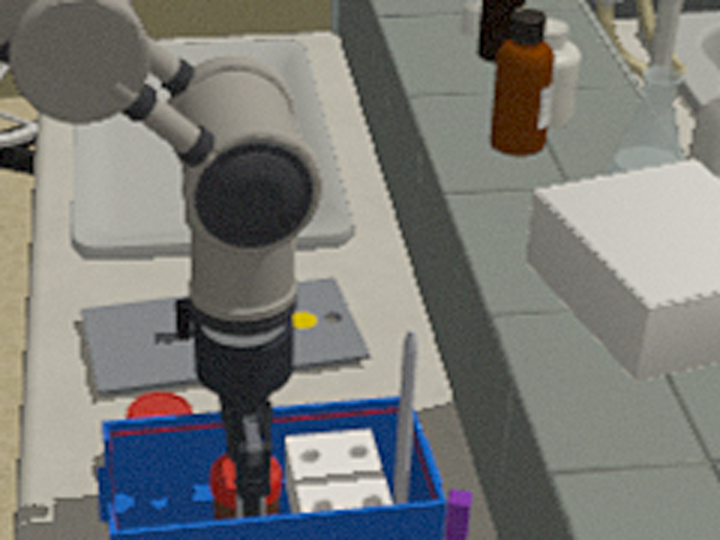

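```bash
python3 -m creep '[[0,0,0,0,0.2,0,1],[0,0,0,0,0.14,0,1],[0,0,0,0,0,0,1]]' |tail -2
python3 -c "
from h import *
go()"
```

```text
force: [-3.1, 1.8, 13.3]
gripper_width: 0.657
t 37.7 grasp [0.512  0.0794 0.0521] shift units [0. 0. 0.] force [-3.1  1.8 13.3] w 0.657
turn units [-0.    0.01  0.04] q [  0.3  32.9 101.9   0.   45.  -87.9]
```

Contact at 13 N, so the pot is on the floor. Releasing and lifting.

```bash
python3 -m creep '[[0,0,0,0,-0.05,0,0],[0,0,0,0,0,0,-0.7],[0,0,0,0,0,0,-0.7],[0,0,0,0,0,0,-0.7],[0,0,0,0,-0.6,0,-0.7],[0,0,0,0,-0.9,0,-0.7],[0,0,0,0,-0.9,0,-0.7],[0,0,0,0,-0.9,0,-0.7]]' |tail -2
python3 -m creep '[[0,0,0,0,-0.9,0,-0.7],[0,0,0,0,-0.7,0,-0.7],[0,0,0,0,0,0,-0.7]]' |tail -2
python3 - <<'E'
from h import *
go(.45,.184,.17,yaw=88.2)
show(["pot_0"],("wrist","scene","side"),mc=.3)
save("wrist","wrist9.png")
E
```

```text
force: [0.1, -0.9, -0.7]
gripper_width: 0.851
force: [0.7, -0.3, -0.3]
gripper_width: 0.851
t 38.8 grasp [0.5123 0.0792 0.1759] shift units [-2.62  0.22  4.11] force [ 0.7 -0.3 -0.3] w 0.851
turn units [  0.04 -17.99   0.04] q [  0.3  22.9  94.9  -0.   61.9 -87.9]
wrist pot_0 0.95 [ 0.449  0.186 -0.002] 
wrist pot_0 0.87 [0.512 0.078 0.005] 
wrist pot_0 0.65 [ 0.476 -0.083 -0.004] 
scene pot_0 0.94 [0.508 0.074 0.002] [292 294]
scene pot_0 0.74 [0.453 0.183 0.001] [239 293]
side pot_0 0.88 [0.509 0.082 0.003] [301 277]
```

View pics/wrist9.png

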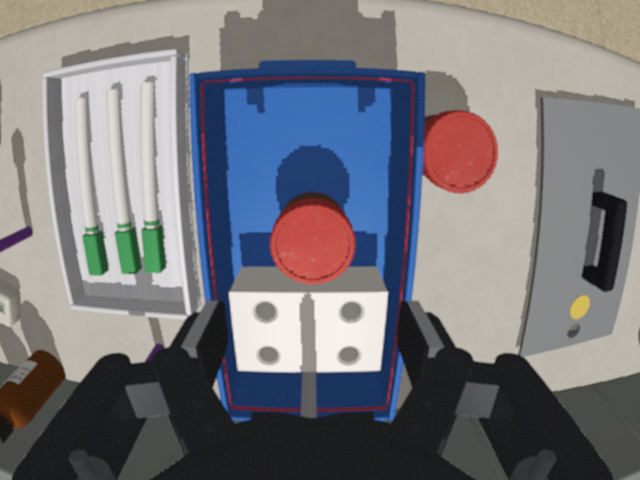

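Pot A stands upright in the bay, its lid at (312,240). I'll go over pot B and turn 90°.

```bash
python3 -m creep '[[0,0,0,-0.52,0,0.84,-0.76],[0,0,0,-0.52,0,0.84,-0.76],[0,0,0,-0.52,0,0.84,-0.76],[0,0,0,-0.52,0,0.84,-0.76],[0,0,0,-0.52,0,0.84,-0.76],[0,1,0,0,0,0,-0.76],[0,1,0,0,0,0,-0.76],[0,1,0,0,0,0,-0.76]]' |tail -1
python3 -m creep '[[0,1,0,0,0,0,-0.76],[0,1,0,0,0,0,-0.76],[0,1,0,0,0,0,-0.76],[0,1,0,0,0,0,-0.76],[0,1,0,0,0,0,-0.76],[0,1,0,0,0,0,-0.76],[0,1,0,0,0,0,-0.76],[0,1,0,0,0,0,-0.76]]' |tail -1
python3 -m creep '[[0,1,0,0,0,0,-0.76],[0,1,0,0,0,0,-0.76],[0,1,0,0,0,0,-0.76],[0,1,0,0,0,0,-0.76],[0,1,0,0,0,0,-0.76],[0,1,0,0,0,0,-0.76],[0,1,0,0,0,0,-0.76],[0,0,0,0,0,0,-0.76]]' |tail -1
python3 - <<'E'
from h import *
go(.4505,.1845,.046,yaw=-91.8)
show(["pot_0"],("wrist",),mc=.3)
save("wrist","wrist10.png")
E
```

```text
gripper_width: 0.878
gripper_width: 0.88
gripper_width: 0.878
t 41.5 grasp [0.4491 0.1861 0.1733] shift units [0.06 5.09 0.06] force [0.8 0.2 0.7] w 0.878
turn units [ 0.01 -0.    0.  ] q [13.5 20.2 99.8 -0.  60.1 15.3]
wrist pot_0 0.74 [0.514 0.077 0.003] 
wrist pot_0 0.66 [ 0.452  0.184 -0.001]
```

View pics/wrist10.png

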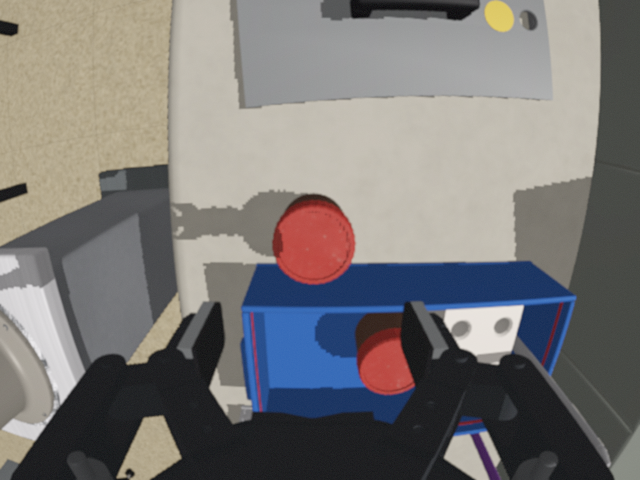

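```bash
python3 -m creep '[[0,0,0,0.04,0.9,0.06,-0.76],[0,0,0,0,0.9,0,-0.76],[0,0,0,0,0.9,0,-0.76],[0,0,0,0,0.9,0,-0.76],[0,0,0,0,0.9,0,-0.76],[0,0,0,0,0.5,0,-0.76],[0,0,0,0,0,0,-0.76]]' |tail -2
python3 - <<'E'
from h import *
go(.4505,.1845,.046,yaw=-91.8)
save("wrist","wrist11.png")
E
```

```text
force: [-0.7, -0.1, 0.3]
gripper_width: 0.88
t 42.4 grasp [0.4496 0.1848 0.0471] shift units [0.01 0.04 0.03] force [-0.7 -0.1  0.3] w 0.88
turn units [0.04 0.02 0.01] q [ 13.3  31.2 106.9  -0.   42.1  15. ]
```

View pics/wrist11.png

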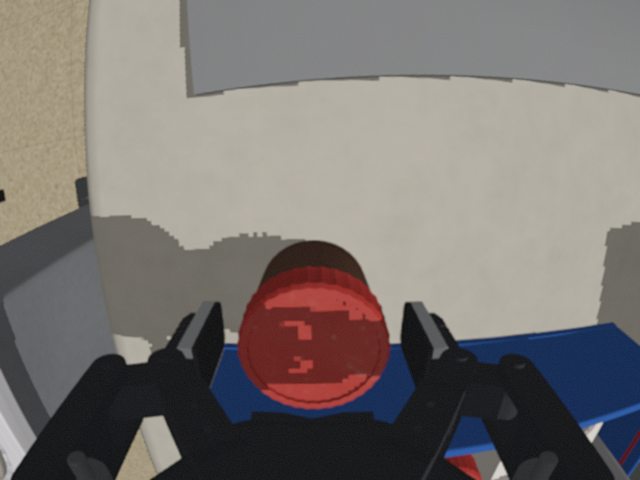

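```bash
python3 -m creep '[[0,0,0,0,0,0,-0.3],[0,0,0,0,0,0,0],[0,0,0,0,0,0,1],[0,0,0,0,0,0,1],[0,0,0,0,0,0,1],[0,0,0,0,-0.3,0,1],[0,0,0,0,-0.6,0,1],[0,0,0,0,-0.8,0,1]]' 40|tail -2
python3 -m creep '[[0,0,0,0,-0.9,0,1],[0,0,0,0,-0.9,0,1],[0,0,0,0,-0.9,0,1],[0,0,0,0,-0.6,0,1],[0,0,0,0,0,0,1]]'|tail -2
python3 - <<'E'
from h import *
go(.439,.080,.17)
save("side","side16.png",(220,100,460,280),3)
E
```

```text
force: [-0.2, -0.6, -0.4]
gripper_width: 0.652
force: [-0.0, 0.2, -2.0]
gripper_width: 0.651
t 43.8 grasp [0.452  0.1854 0.1764] shift units [ 4.23  0.25 -0.39] force [-0.   0.2 -2. ] w 0.651
turn units [ -0.06 -17.99   0.04] q [13.3 20.  99.4 -0.  60.2 15.1]
```

View pics/side16.png

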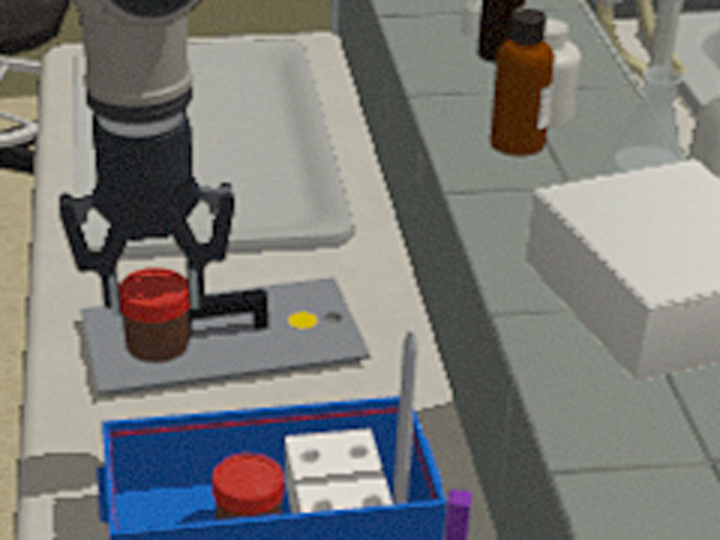

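```bash
python3 -m creep '[[0,-1,0,0,0,0,1],[0,-1,0,0,0,0,1],[0,-1,0,0,0,0,1],[0,-1,0,0,0,0,1],[0,-1,0,0,0,0,1],[0,-1,0,0,0,0,1],[0,-1,0,0,0,0,1],[0,-1,0,0,0,0,1]]' |tail -1
python3 -m creep '[[0,-1,0,0,0,0,1],[0,-1,0,0,0,0,1],[0,-1,0,0,0,0,1],[0,-1,0,0,0,0,1],[0,-1,0,0,0,0,1],[0,-1,0,0,0,0,1],[0,-1,0,0,0,0,1],[0,-1,0,0,0,0,1]]' |tail -1
python3 -m creep '[[0,-1,0,0,0,0,1],[0,-1,0,0,0,0,1],[0,0,0,0,0,0,1]]' |tail -1
python3 - <<'E'
from h import *
go(.439,.080,.17)
E
```

```text
gripper_width: 0.652
gripper_width: 0.65
gripper_width: 0.649
t 45.7 grasp [0.4502 0.185  0.1727] shift units [-0.32  0.11 -4.21] force [-0.6 -0.  -0.9] w 0.649
turn units [ 0.01  0.01 -0.02] q [ 13.3  20.3  99.7  -0.   60.1 -75. ]
```

```bash
python3 -m creep '[[0,0,0,-0.06,0,-0.84,1],[0,0,0,-0.06,0,-0.84,1],[0,0,0,-0.06,0,-0.84,1],[0,0,0,-0.06,0,-0.84,1],[0,0,0,-0.06,0,-0.84,1],[0,0,0,0,0,0,1]]' |tail -1
python3 - <<'E'
from h import *
go(.439,.080,.052)
save("wrist","wrist12.png")
save("side","side17.png",(220,100,460,280),3)
E
```

```text
gripper_width: 0.653
t 46.3 grasp [0.4395 0.0788 0.1732] shift units [-0.01  4.85  0.05] force [ 0.2  0.4 -0.4] w 0.653
turn units [ 0.01 -0.05 -0.02] q [  0.3  16.4 105.6  -0.   58.1 -87.6]
```

View pics/wrist12.png

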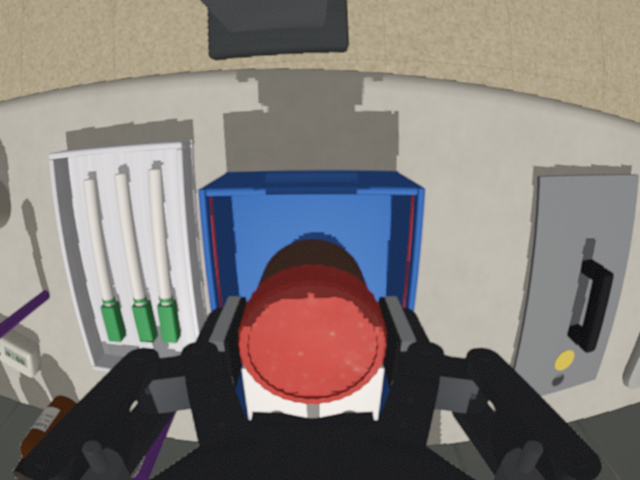

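View pics/side17.png

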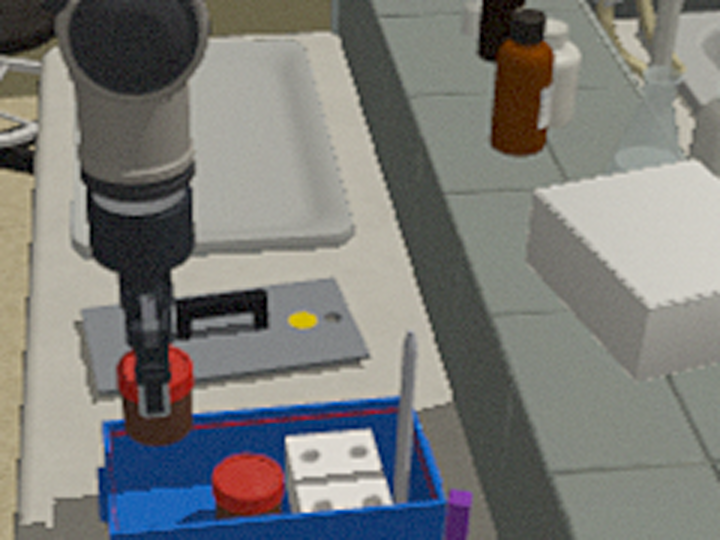

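```bash
python3 -m creep '[[0,0,0,0,0.8,0.03,1],[0,0,0,0,0.8,0.02,1],[0,0,0,0,0.8,0,1],[0,0,0,0,0.8,0,1],[0,0,0,0,0.8,0,1],[0,0,0,0,0.5,0,1],[0,0,0,0,0,0,1]]' |tail -2
python3 - <<'E'
from h import *
go(.439,.080,.052)
E
```

```text
force: [0.7, -0.8, -0.1]
gripper_width: 0.647
t 47.1 grasp [0.439  0.0826 0.0597] shift units [ 0.01  0.31 -0.1 ] force [ 0.7 -0.8 -0.1] w 0.647
turn units [ 0.    0.01 -0.04] q [  0.8  27.1 112.5   0.   40.6 -87.4]
```

```bash
python3 -m creep '[[0,0,0,0,0.15,-0.06,1],[0,0,0,0,0.1,0,1],[0,0,0,0,0,0,1]]' |tail -2
python3 -c "
from h import *
go(.439,.08,.052)"
```

```text
force: [-0.5, -0.1, -0.6]
gripper_width: 0.651
t 47.4 grasp [0.4403 0.0803 0.0553] shift units [-0.05  0.13 -0.01] force [-0.5 -0.1 -0.6] w 0.651
turn units [0.   0.   0.01] q [  0.5  27.5 112.7  -0.   39.7 -87.7]
```

```bash
python3 -m creep '[[0,0,0,0,0.12,0,1],[0,0,0,0,0,0,1]]' |tail -2
python3 -m creep '[[0,0,0,0,0,0,0],[0,0,0,0,0,0,-0.7],[0,0,0,0,0,0,-0.7],[0,0,0,0,0,0,-0.7],[0,0,0,0,-0.6,0,-0.7],[0,0,0,0,-0.9,0,-0.7],[0,0,0,0,-0.9,0,-0.7],[0,0,0,0,-0.9,0,-0.7]]' |tail -2
python3 -m creep '[[0,0,0,0,-0.9,0,-0.7],[0,0,0,0,-0.9,0,-0.7],[0,0,0,0,-0.9,0,-0.7],[0,0,0,0,0,0,-0.7]]' |tail -2
python3 - <<'E'
from h import *
go(.527,.357,.2,yaw=3.2)
show(["pot_0","lid","lid_handle","lid_hole"],("wrist","scene","side"),mc=.3)
save("wrist","wrist13.png")
E
```

```text
force: [-7.4, -0.8, 27.2]
gripper_width: 0.655
force: [-0.1, -0.1, -0.0]
gripper_width: 0.847
force: [0.6, 0.5, 0.2]
gripper_width: 0.848
t 48.8 grasp [0.4415 0.0802 0.2044] shift units [ 3.07  0.19 11.17] force [0.6 0.5 0.2] w 0.848
turn units [ 0.   -0.99  0.06] q [  0.5  14.2 102.9  -0.   62.6 -87.7]
wrist pot_0 0.76 [0.444 0.083 0.001] 
wrist pot_0 0.68 [0.513 0.077 0.005] 
wrist pot_0 0.62 [ 0.527 -0.079  0.012] 
wrist lid 0.69 [ 0.53   0.363 -0.001] 
wrist lid_handle 0.61 [0.528 0.359 0.038] 
wrist lid_hole 0.87 [0.636 0.365 0.001] 
scene lid 0.73 [ 0.526  0.358 -0.002] [202 263]
scene lid_handle 0.71 [0.525 0.354 0.042] [202 248]
scene lid_hole 0.7 [ 0.633  0.36  -0.002] [228 246]
side pot_0 0.75 [0.444 0.082 0.006] [275 279]
side pot_0 0.58 [0.509 0.085 0.004] [301 276]
side lid 0.94 [0.525 0.357 0.001] [293 214]
side lid 0.4 [0.53  0.357 0.045] [294 202]
side lid_handle 0.62 [ 0.405 -0.262 -0.001] [274 402]
side lid_handle 0.58 [0.528 0.358 0.043] [294 202]
side lid_hole 0.9 [0.64  0.366 0.001] [331 209]
```

View pics/wrist13.png

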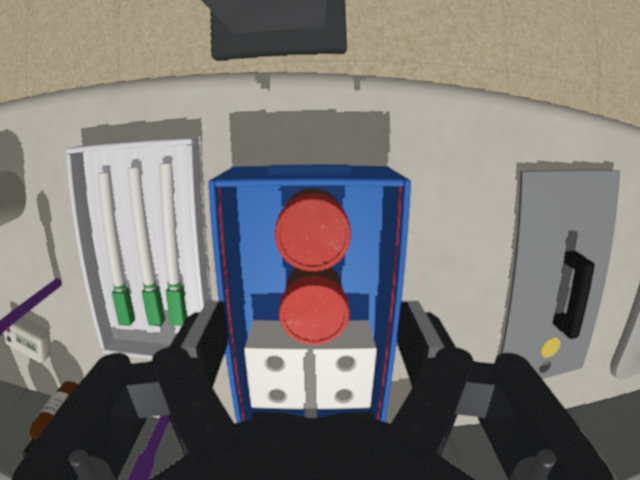

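Both pots stand upright in the bay, lids at (312,230) and (313,308). Now the lid.

```bash
python3 -m creep '[[0,0,0,0.2,0,0.95,-0.2],[0,0,0,0.2,0,0.95,-0.2],[0,0,0,0.2,0,0.95,-0.2],[0,0,0,0.25,0,0.95,-0.2],[0,0,0,0.25,0,0.95,-0.2],[0,0,0,0.25,0,0.95,-0.2],[0,0,0,0.25,0,0.95,-0.2],[0,0,0,0.25,0,0.95,-0.2]]' |tail -1
python3 -m creep '[[0,0,0,0.3,0,0.95,-0.2],[0,0,0,0.3,0,0.95,-0.2],[0,0,0,0.3,0,0.95,-0.2],[0,0,0,0.3,0.3,0.7,-0.2],[0,-1,0,0,0.5,0,-0.2],[0,0,0,0,0.5,0,-0.2],[0,0,0,0,0,0,-0.2]]' |tail -1
python3 - <<'E'
from h import *
go(.527,.357,.045,yaw=3.2)
show(["lid","lid_handle","lid_hole"],("wrist",),mc=.3)
p=save("wrist","wrist14.png")
E
```

```text
gripper_width: 0.598
gripper_width: 0.595
t 51.1 grasp [0.5238 0.3557 0.1671] shift units [0.15 4.88 0.05] force [-0.1  0.3 -1.2] w 0.595
turn units [ 0.02 -0.02 -0.05] q [ 27.3  35.   75.4  -0.   69.9 -65.8]
wrist lid 0.82 [ 0.527  0.361 -0.002] 
wrist lid_handle 0.7 [0.529 0.358 0.035] 
wrist lid_hole 0.82 [0.638 0.364 0.   ]
```

View pics/wrist14.png

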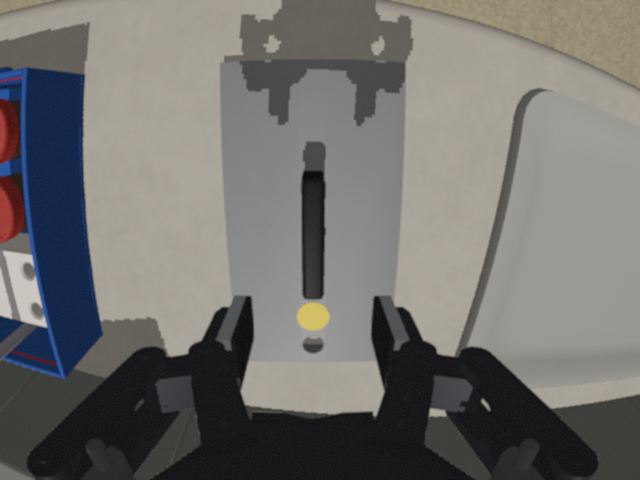

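```bash
python3 -m creep '[[0,0,0,0.13,0.9,0.05,-0.2],[0,0,0,0,0.9,0,-0.2],[0,0,0,0,0.9,0,-0.2],[0,0,0,0,0.9,0,-0.2],[0,0,0,0,0.8,0,-0.2],[0,0,0,0,0.5,0,-0.2],[0,0,0,0,0,0,-0.2]]' |tail -2
python3 - <<'E'
from h import *
go(.527,.357,.043,yaw=3.2)
save("wrist","wrist15.png")
E
```

```text
force: [0.6, 0.3, 0.2]
gripper_width: 0.602
t 52.0 grasp [0.5274 0.3573 0.0457] shift units [-0.01  0.11 -0.01] force [0.6 0.3 0.2] w 0.602
turn units [ 0.01  0.   -0.03] q [ 27.2  43.1  81.2  -0.   55.9 -66. ]
```

View pics/wrist15.png

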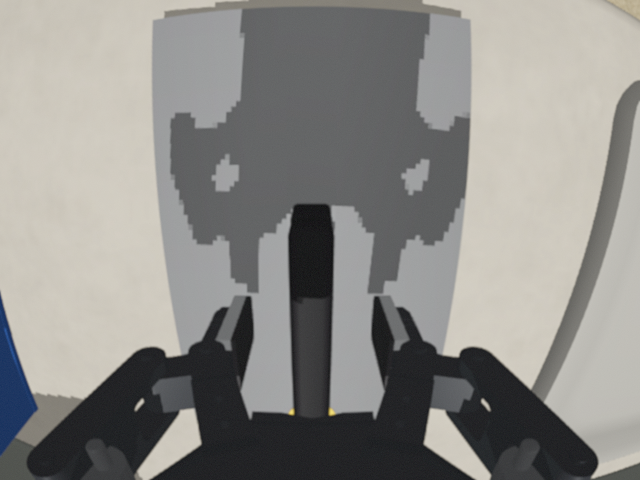

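```bash
python3 -m creep '[[0,0,0,0,0.08,0,-0.2],[0,0,0,0,0,0,1],[0,0,0,0,0,0,1],[0,0,0,0,0,0,1],[0,0,0,0,0,0,1],[0,0,0,0,0,0,1],[0,0,0,0,-0.2,0,1],[0,0,0,0,-0.4,0,1]]' 90|tail -2
python3 -c "
from h import *
go(yaw=3.2)"
python3 -m creep '[[0,0,0,0,-0.6,0,1],[0,0,0,0,-0.8,0,1],[0,0,0,0,-0.9,0,1],[0,0,0,0,-0.9,0,1],[0,0,0,0,-0.9,0,1],[0,0,0,0,-0.9,0,1],[0,0,0,0,-0.9,0,1],[0,0,0,0,-0.9,0,1]]'|tail -2
python3 -m creep '[[0,0,0,0,-0.9,0,1],[0,0,0,0,-0.9,0,1],[0,0,0,0,-0.3,0,1],[0,0,0,0,0,0,1]]'|tail -2
python3 - <<'E'
from h import *
go(.527,.0775,.27)
show(["lid","lid_handle","lid_hole","rod_tip"],("scene","side"),mc=.3)
for c,P,H in clouds():
    x,y,z=P[...,0],P[...,1],P[...,2]
    m=(y>.27)&(y<.44)&(z>.2)&(z<.27)&(x>.38)&(x<.67)
    Q=P[m];
    if len(Q)>50:
        A=np.c_[Q[:,0]-.527,Q[:,1]-.357,np.ones(len(Q))]
        w_=np.ones(len(Q),bool)
        for _ in range(8):
            c_=np.linalg.lstsq(A[w_],Q[w_,2],rcond=None)[0];w_=abs(A@c_-Q[:,2])<.006
        print(c,"plate plane slopes",c_.round(4),w_.sum(),rect(Q[w_][:,:2]))
save("side","side18.png",(180,60,460,270),2.8)
save("wrist","wrist16.png")
E
```

```text
force: [-1.0, 0.9, -2.5]
gripper_width: 0.171
t 52.9 grasp [0.5272 0.3574 0.0592] shift units [0. 0. 0.] force [-1.   0.9 -2.5] w 0.171
turn units [ 0.01  0.01 -0.03] q [ 27.2  42.1  80.7  -0.   57.4 -66. ]
force: [0.8, -0.2, -3.0]
gripper_width: 0.17
force: [-0.1, -0.6, -2.8]
gripper_width: 0.167
t 54.1 grasp [0.5283 0.358  0.2842] shift units [ -0.69   0.55 -11.2 ] force [-0.1 -0.6 -2.8] w 0.167
turn units [-0.01  1.01  0.03] q [ 27.3  30.7  64.2  -0.   84.9 -66. ]
scene lid 0.31 [ 0.384 -0.046  0.011] [308 334]
scene lid_handle 0.9 [0.523 0.356 0.278] [190 158]
scene lid_hole 0.73 [0.635 0.362 0.239] [221 161]
scene rod_tip 0.9 [0.634 0.068 0.19 ] [321 200]
side lid 0.62 [0.525 0.357 0.241] [291 139]
side lid_handle 0.76 [0.529 0.36  0.278] [291 125]
side lid_hole 0.64 [0.64  0.368 0.237] [333 136]
side lid_hole 0.4 [ 0.685 -0.254  0.003] [412 378]
side rod_tip 0.66 [0.64  0.073 0.195] [358 211]
side rod_tip 0.53 [ 0.529 -0.055  0.014] [319 312]
scene plate plane slopes [-0.0004  0.0044  0.2469] 2035 (array([524.1, 356.6]), array([266.6, 145.7]), 3.11)
side plate plane slopes [-0.0015  0.0062  0.2498] 2303 (array([526. , 358.7]), array([260.3, 149.2]), 3.4)
```

View pics/side18.png

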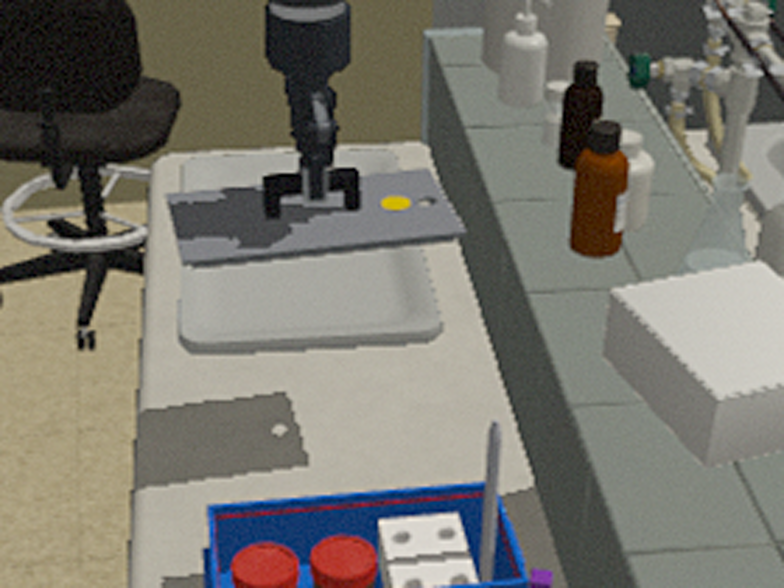

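View pics/wrist16.png

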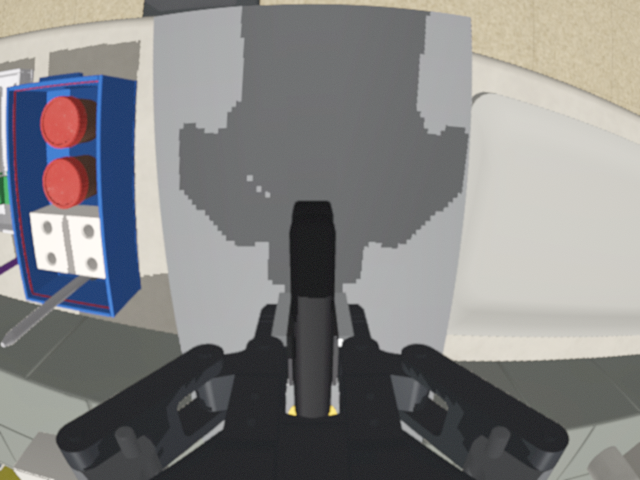

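The lid hangs level, slope below 0.007. Its bottom is at about 0.235, which clears the rod tip. Next I'll turn it to the carrier's yaw and carry it over.

```bash
python3 -m creep '[[0,0.5,0,0,0,-0.2,1],[0,0.5,0,0,0,-0.5,1],[0,0,0,-0.05,0,-0.8,1],[0,0,0,-0.05,0,-0.8,1],[0,0,0,0,0,-0.8,1],[0,0,0,0,0,-0.8,1],[0,0,0,0,0,-0.8,1],[0,0,0,0,0,-0.8,1]]'|tail -2
python3 -m creep '[[0,0,0,0,0,-0.8,1],[0,0,0,0,0,-0.8,1],[0,0,0,0,0,-0.8,1],[0,0,0,0,0,-0.8,1],[0,0,0,0,0,-0.8,1],[0,0,0,0,0,-0.8,1],[0,0,0,0,0,-0.6,1],[0,0,0,0,0,-0.2,1]]'|tail -2
python3 -m creep '[[0,0,0,0,0,0,1],[0,0,0,0,0,0,1]]'|tail -2
cat > lidchk.py <<'E'
from h import *
go(.527,.0755,.27)
show(["lid_handle","lid_hole","rod_tip","carrier"],("scene","side","wrist"),mc=.3)
s=env.get_state();g=s["position"]+s["orientation"][:,1]*.054
for c,P,H in clouds():
    x,y,z=P[...,0],P[...,1],P[...,2]
    m=(abs(y-g[1])<.09)&(abs(z-g[2]+.027)<.02)&(abs(x-g[0])<.15)
    Q=P[m]
    if len(Q)>50:
        A=np.c_[Q[:,0]-g[0],Q[:,1]-g[1],np.ones(len(Q))];w_=np.ones(len(Q),bool)
        for _ in range(8):
            c_=np.linalg.lstsq(A[w_],Q[w_,2],rcond=None)[0];w_=abs(A@c_-Q[:,2])<.006
        print(c,"plate",c_.round(4),w_.sum(),rect(Q[w_][:,:2]))
    m=(H[...,0]>105)&(H[...,0]<125)&(H[...,1]>150)&(z>.074)&(z<.088)&(x<.8)&(y<.2)
    if m.sum()>30: print(c,"rim",m.sum(),rect(P[m][:,:2]))
E
python3 lidchk.py
python3 - <<'E'
from h import *
save("side","side19.png",(180,120,420,300),3)
save("scene","scene19.png",(200,140,440,320),3)
E
```

```text
force: [-0.9, -0.1, -2.3]
gripper_width: 0.168
force: [0.2, 0.4, -1.8]
gripper_width: 0.171
force: [-0.3, -0.3, -2.5]
gripper_width: 0.169
t 56.6 grasp [0.5179 0.081  0.2826] shift units [ 0.37  0.5  -0.21] force [-0.3 -0.3 -2.5] w 0.169
turn units [-0.  0.  0.] q [  0.5  18.1  84.2   0.   77.7 -87.7]
scene lid_handle 0.64 [0.515 0.079 0.279] [288 178]
scene lid_handle 0.61 [0.523 0.074 0.001] [295 291]
scene lid_hole 0.6 [0.623 0.076 0.233] [315 184]
scene rod_tip 0.59 [0.63  0.067 0.193] [321 200]
scene rod_tip 0.54 [ 0.383 -0.048  0.01 ] [309 335]
scene carrier 0.91 [ 0.528  0.071 -0.005] [297 293]
side lid_hole 0.6 [0.626 0.082 0.24 ] [352 192]
side rod_tip 0.87 [0.638 0.075 0.193] [356 211]
side rod_tip 0.64 [ 0.403 -0.261  0.   ] [273 402]
side carrier 0.9 [ 0.531  0.078 -0.   ] [310 278]
side carrier 0.6 [ 0.682 -0.255 -0.001] [411 380]
wrist lid_handle 0.65 [0.517 0.083 0.275] 
wrist rod_tip 0.39 [ 0.477 -0.085 -0.004] 
scene plate [0.0009 0.0041 0.2477] 2766 (array([514.8,  80.5]), array([145.3, 267.6]), 88.22)
scene rim 348 (array([524.2,  71.7]), array([138.7, 266.3]), 87.97)
side plate [-0.001   0.0063  0.2497] 3818 (array([516.3,  82.3]), array([148.4, 259.9]), 88.16)
side rim 646 (array([527. ,  76.3]), array([145.6, 259.6]), 88.35)
```

View pics/side19.png

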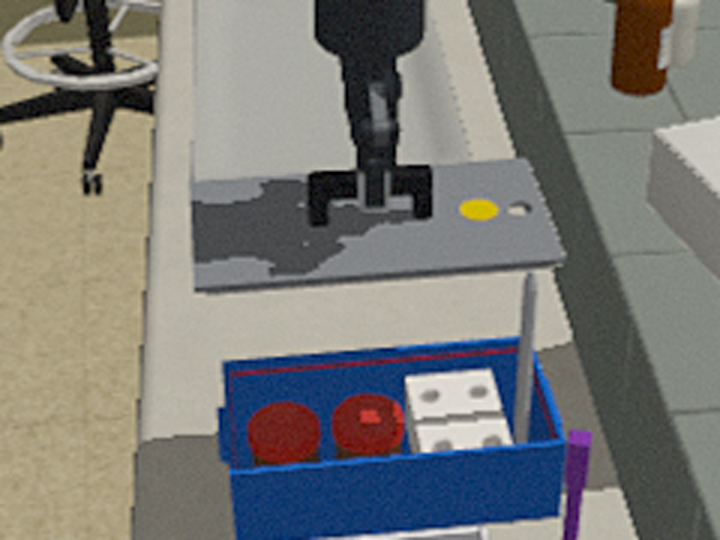

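View pics/scene19.png

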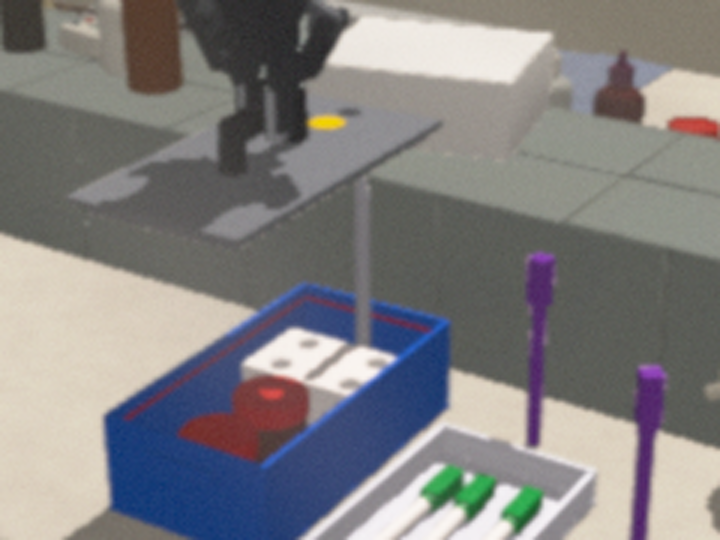

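```bash
cat > rod.py <<'E'
from h import *
for c in ("scene","side"):
    p=capture(c);P=cloud(p);x,y,z=P[...,0],P[...,1],P[...,2]
    m=(abs(x-.637)<.02)&(abs(y-.073)<.025)&(z>.1)&(z<.175)
    Q=P[m];cam=p["extrinsics"][:2,3];d=Q[:,:2].mean(0)-cam;d/=np.linalg.norm(d)
    # image-based: column centre of mask per row, depth from median
    print(c,m.sum(),"rod axis",(np.median(Q[:,:2],0)+d*.0047).round(4),Q[:,:2].std(0).round(4))
    # rays through mask centroid per row; solve for vertical line minimising
    K=p["mtx"];v,u=np.nonzero(m);r=np.unique(v);cu=np.array([u[v==i].mean() for i in r])
    R_=np.c_[(cu-K[0,2])/K[0,0],(r-K[1,2])/K[1,1],np.ones(len(r))]@p["extrinsics"][:3,:3].T
    n=np.c_[-R_[:,1],R_[:,0]];n/=np.linalg.norm(n,axis=1)[:,None];b=n@cam
    print("   n",n.mean(0).round(4),"b",b.mean().round(4),"resid sd",(b-b.mean()).std())
    globals().setdefault("L",[]).append((n.mean(0),b.mean()))
N=np.array([l[0] for l in L]);B=np.array([l[1] for l in L]);print("triangulated",np.linalg.solve(N,B).round(4))
E
python3 rod.py
```

```text
scene 148 rod axis [0.6353 0.0712] [0.0028 0.0032]
   n [-0.5027  0.8645] b -0.257 resid sd 0.00023776571976874038
side 124 rod axis [0.6368 0.0745] [0.0033 0.002 ]
   n [-0.9641  0.2656] b -0.5942 resid sd 0.0005332959754307234
triangulated [0.6364 0.0727]
```

```bash
python3 -m creep '[[0,0,0,0.2,0.2,-0.1,1],[0,0,0,0.21,0.3,-0.09,1],[0,0,0,0,0.3,0,1],[0,0,0,0,0,0,1],[0,0,0,0,0,0,1]]'|tail -2
python3 lidchk.py; python3 rod.py
python3 - <<'E'
from h import *
save("side","side20.png",(280,150,400,240),6)
save("scene","scene20.png",(240,150,360,240),6)
E
```

```text
force: [0.2, 0.1, -3.0]
gripper_width: 0.172
t 58.1 grasp [0.5279 0.0755 0.2621] shift units [-0.03 -0.32 -0.  ] force [ 0.2  0.1 -3. ] w 0.172
turn units [ 0.    0.   -0.01] q [ -0.1  20.   84.8  -0.   75.3 -88.3]
scene lid_handle 0.92 [0.523 0.076 0.256] [291 187]
scene lid_handle 0.52 [ 0.574 -0.291 -0.   ] [457 326]
scene lid_hole 0.95 [0.635 0.072 0.216] [320 189]
scene carrier 0.71 [0.526 0.074 0.   ] [296 291]
scene carrier 0.65 [0.632 0.067 0.212] [321 191]
scene carrier 0.62 [0.525 0.076 0.216] [292 204]
scene carrier 0.49 [ 0.385 -0.045  0.007] [308 335]
side lid_hole 0.8 [0.639 0.077 0.218] [357 201]
side rod_tip 0.66 [0.643 0.072 0.195] [359 211]
side carrier 0.95 [0.529 0.08  0.   ] [309 277]
wrist lid_handle 0.75 [0.528 0.08  0.257] 
scene plate [0.0005 0.0037 0.2276] 2787 (array([524.6,  74.6]), array([144.4, 266.4]), 88.23)
scene rim 270 (array([524. ,  72.3]), array([137.8, 263.4]), 87.91)
side plate [-0.0012  0.0055  0.2297] 3835 (array([526.5,  76.4]), array([147.8, 260.6]), 88.21)
side rim 660 (array([526.9,  77.2]), array([146.3, 259.5]), 88.5)
scene 130 rod axis [0.635  0.0709] [0.003  0.0033]
   n [-0.5024  0.8647] b -0.2572 resid sd 0.0005493407664863025
side 126 rod axis [0.6368 0.0743] [0.0033 0.0023]
   n [-0.964   0.2657] b -0.5943 resid sd 0.0004656784033065316
triangulated [0.6364 0.0723]
```

View pics/side20.png

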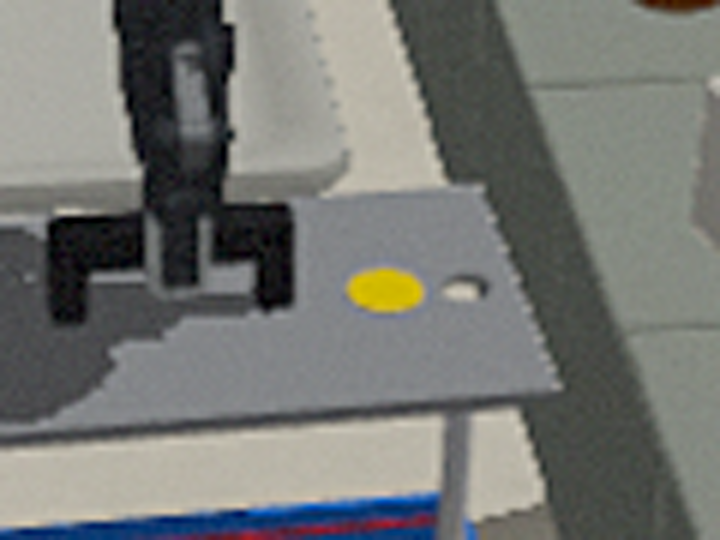

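View pics/scene20.png

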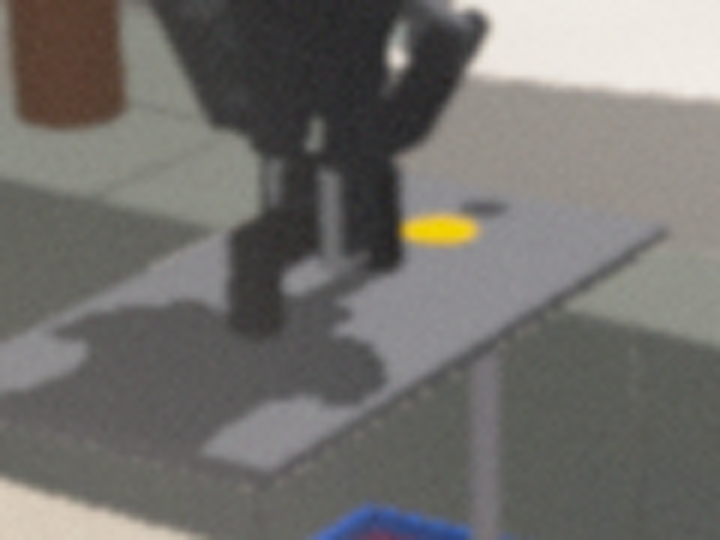

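Hole and rod line up in both views. In the side crop the hole is at column 465 and the rod extrapolates to about 462. In the scene crop both are at 485. I'll lower in steps and watch the force.

```bash
python3 -m creep '[[0,0,0,0,0.4,0,1],[0,0,0,0,0.4,0,1],[0,0,0,0,0.4,0,1],[0,0,0,0,0.4,0,1],[0,0,0,0,0,0,1]]'
python3 - <<'E'
from h import *
save("side","side21.png",(280,150,400,240),6)
E
```

```text
t: 59.7
position: [0.5275, 0.0755, 0.2745]
orientation: [[1.0, -0.003, 0.031], [-0.031, -0.0, 1.0], [-0.003, -1.0, -0.0]]
force: [0.8, -0.1, -2.5]
gripper_width: 0.171
```

View pics/side21.png

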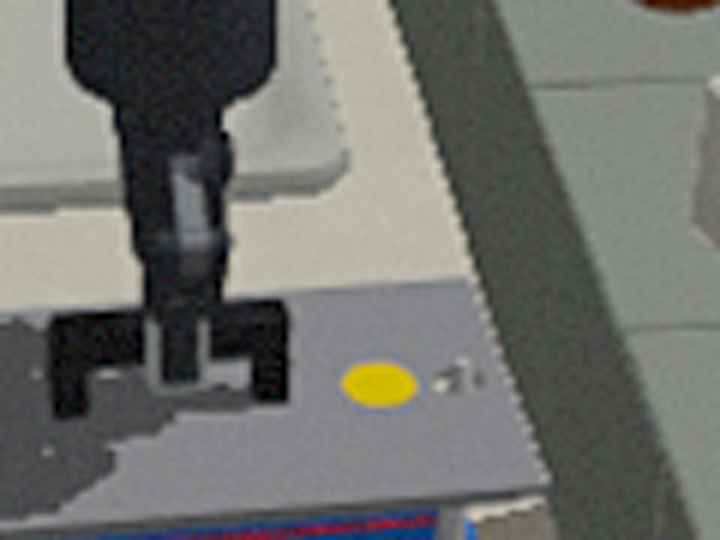

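The rod tip shows through the hole at about (463,375) with no force. Continuing down.

```bash
python3 -m creep '[[0,0,0,0,0.4,0,1],[0,0,0,0,0.4,0,1],[0,0,0,0,0.4,0,1],[0,0,0,0,0.4,0,1],[0,0,0,0,0.4,0,1],[0,0,0,0,0.4,0,1],[0,0,0,0,0.4,0,1],[0,0,0,0,0,0,1]]'
python3 lidchk.py
python3 - <<'E'
from h import *
save("side","side22.png",(220,170,400,305),4)
save("scene","scene22.png",(220,170,400,305),4)
E
```

```text
t: 60.55
position: [0.5274, 0.0755, 0.2049]
orientation: [[1.0, -0.003, 0.031], [-0.031, -0.0, 1.0], [-0.003, -1.0, -0.0]]
force: [1.0, -0.2, -2.6]
gripper_width: 0.172
t 60.5 grasp [0.5273 0.0755 0.1509] shift units [-0.02 -4.77  0.  ] force [ 1.  -0.2 -2.6] w 0.172
turn units [ 0.    0.   -0.03] q [ -0.1  26.2  94.   -0.   59.9 -88.3]
scene lid_handle 0.57 [0.522 0.072 0.145] [294 235]
scene lid_hole 0.6 [0.583 0.074 0.053] [308 260]
scene lid_hole 0.58 [0.635 0.073 0.105] [320 233]
scene rod_tip 0.82 [0.629 0.068 0.193] [320 199]
scene carrier 0.97 [ 0.523  0.072 -0.001] [296 292]
scene carrier 0.58 [0.525 0.074 0.147] [294 234]
scene carrier 0.34 [ 0.385 -0.046  0.01 ] [309 335]
side lid_handle 0.67 [0.639 0.077 0.107] [355 240]
side lid_handle 0.56 [0.528 0.079 0.15 ] [308 229]
side lid_hole 0.72 [0.638 0.073 0.108] [355 241]
side lid_hole 0.66 [0.479 0.081 0.005] [289 278]
side lid_hole 0.58 [ 0.53  -0.08   0.017] [321 320]
side rod_tip 0.95 [0.64  0.074 0.195] [358 210]
side rod_tip 0.57 [ 0.587 -0.293 -0.002] [369 403]
side carrier 0.55 [0.53  0.079 0.002] [310 277]
wrist lid_handle 0.59 [0.529 0.074 0.144] 
scene plate [0.0002 0.0028 0.1177] 3023 (array([524.8,  74.7]), array([143.3, 267.8]), 88.08)
scene rim 259 (array([524.4,  71.5]), array([137.6, 266. ]), 87.72)
side plate [-0.0006  0.0049  0.1197] 3680 (array([526.4,  77.5]), array([146.2, 260.2]), 88.09)
side rim 357 (array([525.6,  24.7]), array([ 45.8, 260. ]), 87.87)
```

View pics/side22.png

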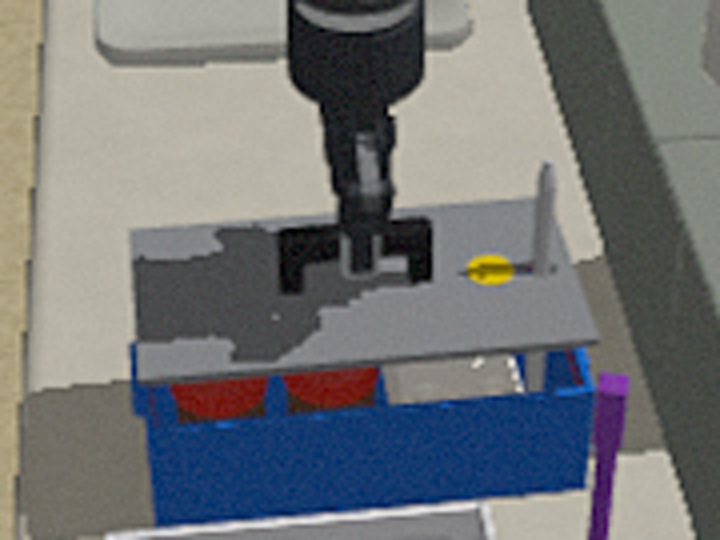

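View pics/scene22.png

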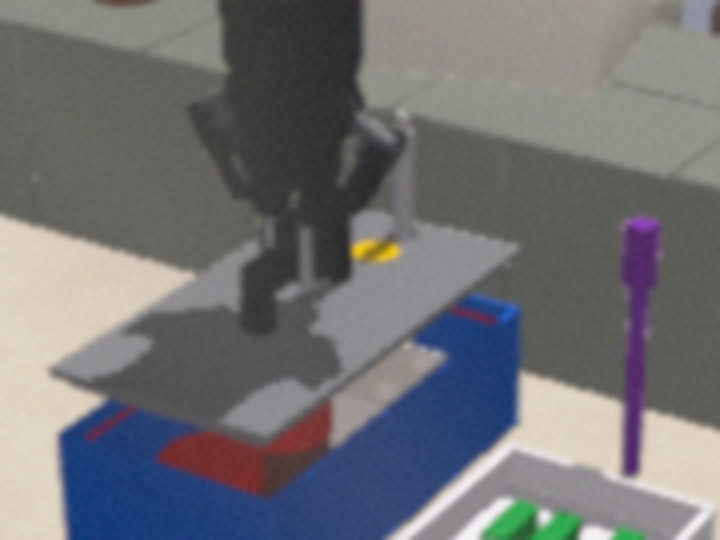

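```bash
python3 -m creep '[[0,0,0,0,0.3,0,1],[0,0,0,0,0.3,0,1],[0,0,0,0,0.25,0,1],[0,0,0,0,0,0,1]]'|tail -2
python3 -m creep '[[0,0,0,0,0.15,0,1],[0,0,0,0,0.15,0,1],[0,0,0,0,0,0,1]]'
python3 - <<'E'
from h import *
go()
save("side","side23.png",(220,170,400,305),4)
E
```

```text
force: [0.5, 0.4, -2.7]
gripper_width: 0.175
t: 62.2
position: [0.5278, 0.0755, 0.1773]
orientation: [[1.0, -0.001, 0.031], [-0.031, -0.0, 1.0], [-0.001, -1.0, -0.0]]
force: [-0.2, 1.0, -2.1]
gripper_width: 0.168
t 62.2 grasp [0.5278 0.0755 0.1233] shift units [0. 0. 0.] force [-0.2  1.  -2.1] w 0.168
turn units [ 0.    0.01 -0.01] q [ -0.1  28.2  95.8  -0.   56.  -88.3]
```

View pics/side23.png

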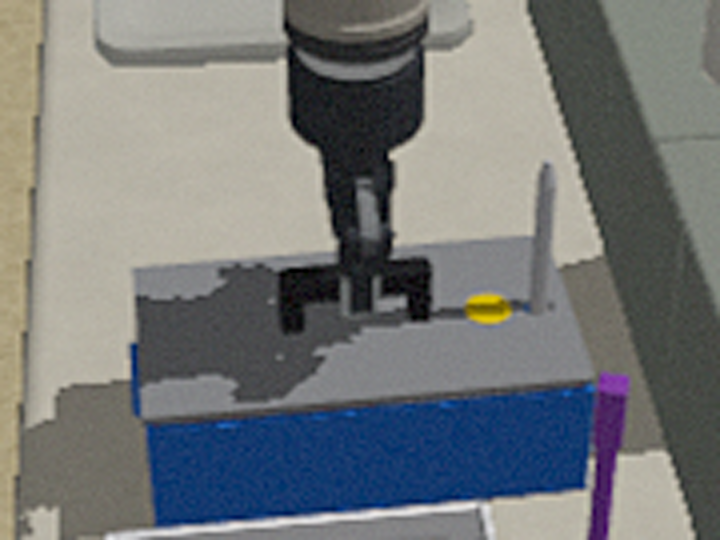

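```bash
python3 -m creep '[[0,0,0,0,0.1,0,1],[0,0,0,0,0.08,0,1],[0,0,0,0,0,0,1]]'|grep -E 'pos|force'
python3 -m creep '[[0,0,0,0,0.06,0,1],[0,0,0,0,0,0,1]]'|grep -E 'pos|force'
python3 lidchk.py | grep plate
```

```text
position: [0.5279, 0.0755, 0.173]
force: [0.4, 0.4, -2.8]
position: [0.5281, 0.0755, 0.1721]
force: [-0.2, -0.5, 0.2]
scene plate [0.0035 0.0063 0.0832] 3146 (array([524.4,  74.8]), array([145.4, 267.8]), 88.31)
side plate [0.     0.0057 0.0851] 3677 (array([526.4,  77.3]), array([146.8, 260.3]), 88.04)
```

Contact, since the lid's weight has gone off the wrist. I'll press slightly, release and back off.

```bash
python3 -m creep '[[0,0,0,0,0.04,0,1],[0,0,0,0,0,0,1]]'|grep -E 'pos|force'
python3 -m creep '[[0,0,0,0,0,0,0.4],[0,0,0,0,0,0,-0.2],[0,0,0,0,0,0,-0.2],[0,0,0,0,0,0,-0.2],[0,0,0,0,0,0,-0.2]]' |grep -E 'pos|force|wid'
python3 -m creep '[[0,0,0,0,-0.4,0,-0.2],[0,0,0,0,-0.8,0,-0.2],[0,0,0,0,-0.8,0,-0.2],[0,0,0,0,-0.8,0,-0.2],[0,0,0,0,-0.8,0,-0.2],[0,0,0,0,-0.8,0,-0.2],[0,0,0,0,-0.8,0,-0.2],[0,0,0,0,0,0,-0.2]]' |grep -E 'pos|force|wid'
python3 lidchk.py | grep -vE "conf"
python3 - <<'E'
from h import *
save("side","side24.png",(200,150,440,330),3)
save("scene","scene24.png",(200,150,440,330),3)
save("wrist","wrist24.png")
E
```

```text
position: [0.5281, 0.0755, 0.172]
force: [-5.1, 0.8, 13.5]
position: [0.528, 0.0755, 0.1705]
force: [1.0, -0.2, 0.1]
gripper_width: 0.596
position: [0.529, 0.0755, 0.3042]
force: [-0.1, -0.7, 0.0]
gripper_width: 0.603
t 65.1 grasp [0.5294 0.0755 0.2502] shift units [-0.09 -0.79 -0.  ] force [-0.1 -0.7  0. ] w 0.603
turn units [-0.    0.01  0.07] q [ -0.1  20.4  86.1  -0.   73.2 -88.3]
scene lid_handle 0.95 [0.526 0.076 0.111] [294 248]
scene lid_hole 0.68 [0.635 0.07  0.074] [321 245]
scene rod_tip 0.58 [0.634 0.07  0.193] [320 199]
scene carrier 0.96 [ 0.524  0.073 -0.   ] [296 292]
side lid_handle 0.95 [0.527 0.079 0.115] [308 241]
side lid_hole 0.74 [ 0.582 -0.295 -0.   ] [367 403]
side lid_hole 0.6 [0.643 0.074 0.074] [356 251]
side rod_tip 0.59 [0.642 0.072 0.193] [358 211]
side carrier 0.8 [0.53  0.079 0.001] [310 277]
side carrier 0.63 [ 0.387 -0.051  0.013] [256 319]
side carrier 0.48 [0.64  0.074 0.195] [357 210]
wrist lid_handle 0.59 [0.525 0.073 0.109] 
wrist lid_hole 0.69 [0.637 0.074 0.074] 
wrist rod_tip 0.75 [0.638 0.076 0.192] 
scene plate [-0.1242  0.0093  0.2345] 63 (array([523.8,  74. ]), array([75.7, 22.8]), 86.67)
scene rim 65 (array([492. ,  20.3]), array([117.6, 283.3]), 60.21)
side rim 213 (array([517.7,   9.6]), array([ 57.6, 264.5]), 75.79)
```

View pics/side24.png

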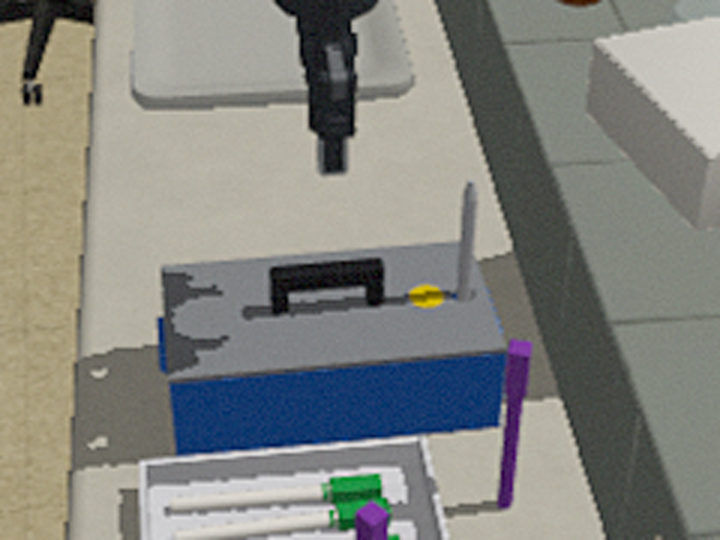

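View pics/scene24.png

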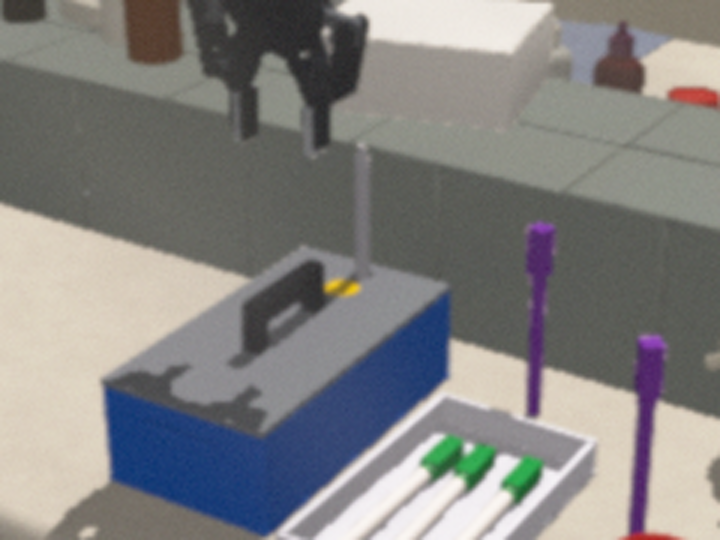

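View pics/wrist24.png

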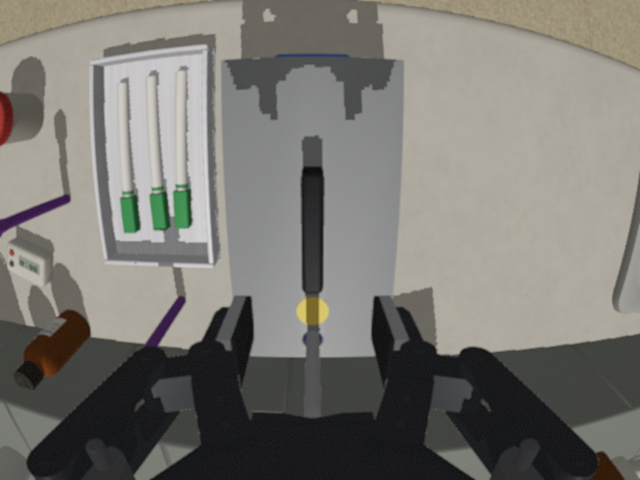

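The lid sits flush in all three views. One more check of its level and height, and that the bystanders are where they were.

Run:
```python
from h import *
for c,P,H in clouds():
    x,y,z=P[...,0],P[...,1],P[...,2]
    m=(abs(x-.526)<.15)&(abs(y-.077)<.09)&(z>.07)&(z<.1);Q=P[m]
    A=np.c_[Q[:,0]-.527,Q[:,1]-.077,np.ones(len(Q))];w_=np.ones(len(Q),bool)
    for _ in range(8):
        c_=np.linalg.lstsq(A[w_],Q[w_,2],rcond=None)[0];w_=abs(A@c_-Q[:,2])<.006
    t=(abs(x-.25)<0);f=(abs(x-.4)<.1)&(y>.2)&(y<.4)&(abs(z)<.01)
    print(c,"plate",c_.round(4),rect(Q[w_][:,:2]),"table z",np.median(z[f]).round(4))
show(["jar","timer","brown_bottle"],mc=.4)
```

```text
scene plate [0.0026 0.0048 0.0831] (array([525. ,  75.2]), array([144.9, 266.1]), 88.35) table z -0.0019
side plate [0.0007 0.0066 0.0852] (array([526.8,  77.5]), array([148. , 260.4]), 88.37) table z 0.0005
scene jar 0.66 [ 0.578 -0.295  0.   ] [460 325]
scene jar 0.59 [ 0.402 -0.266 -0.006] [416 372]
scene timer 0.96 [ 0.578 -0.295 -0.003] [460 327]
scene brown_bottle 0.91 [ 0.686 -0.254 -0.002] [456 297]
side jar 0.95 [ 0.407 -0.261  0.003] [275 401]
side timer 0.75 [ 0.585 -0.294 -0.   ] [369 403]
side brown_bottle 0.63 [ 0.68  -0.253 -0.   ] [409 378]
side brown_bottle 0.53 [ 0.528 -0.052  0.014] [318 312]
```

Plate top is 85 mm above the table in both views, so the lid is fully home, and it is level. The bystanders have not moved. Handing in.

```bash
python3 -c "
from cell import env
print(env.job_done(), env.get_state()['t'])"
```

```text
the job is handed in; nothing more can be done
the job is handed in; nothing more can be done
```

I handed the job in with every step done, after about 65 s on the robot's clock; `job_done()` gave no verdict.

- **Stirrers:** three were present (0, 1 and 2; well 3 was empty). All three lie side by side inside the tray with no end over the edge. I left the two purple look-alikes alone.
- **Pots:** both stand upright on the bay floor. One pot was knocked about 4 cm aside partway through, so I located it again and gripped it with the jaws turned 90° to miss the carrier wall.
- **Lid:** it sits flat over the guide rod. The plate's top is about 85 mm above the table in both views, which is the fully-home height. Tilt is under 0.008 rad, yaw matches the carrier to about 0.3°, and the hole is within about 1–2 mm of the rod.
- **Bystanders:** the jar, timer and brown bottle read within about 7 mm of their starting positions, close to the networks' own spread.

**Disagreements:** the scene and side cameras differ by 2–3 mm (scene reads lower in x, y and z), so I compared things within one view at a time. The networks gave some false hits, which I rejected against the pictures.

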